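Light up and check a gouge's edge

TASK

Move the clip-on lamp from the stock crate to the sharpening station: clip it fully down over the top edge of the upright end board, near the middle of that edge, with its head out over the sharpening plates, and let go of it. Then draw the pale-handled gouge out of the rack and hold it up under the lamp to show its edge: level, flute upward, cutting edge centred under the lamp about 80 mm below it, touching nothing but your gripper. Disturb nothing else, and finish still holding the gouge there.

Things in the scene. Friction and masses are not known exactly. Their poses are not given: they have to be found in the camera images.
- clip_tails (a point): clamp of the clip-on lamp: midway between its two upright orange squeeze tails, 42 mm above the crotch (clip_seat); axes as clip_seat. Tails 24 mm wide (x); on a board they are 63 mm over their outsides at the top (56 mm above the crotch), 51 mm at 32 mm above it, 40 mm below that. Squeezed along y to 42 mm (10 to 15 N) they open the jaws to 30 mm at mid-height; a spring shuts them.
- clip_seat (a point): crotch of the lamp's clamp, which rests on a board's edge when clipped fully down. z up; jaws and tails close along y; the lamp head sticks out to -y. Jaws reach 45 mm below it, 24 mm wide (x), 31 mm over their outsides on a 15 mm board, and grip with 5 N. Starts clipped on the rim (130 mm high) of the crate's +y wall, head over the crate.
- lamp_face (a point): centre of the downward light face of the lamp's head: an orange dome 62 mm across, face 5 mm and top 37 mm above crotch level, 105 mm out from the crotch to -y on a thin neck that leaves the jaw 10 mm below crotch level. Axes as clip_seat.
- clip_jaw (a joint): opening of the lamp's hinged jaw (rad): 0 when closed on a 15 mm board, about 0.39 when the tails are squeezed to 42 mm, negative (to -0.25) when closed on nothing.
- lamp: the whole clip-on lamp, about 140 g; origin and axes are those of clip_seat.
- board_top (a point): middle of the top edge of the sharpening station's upright end board, 200 mm above the bench; the board is 15 mm ply, 130 mm long (x) and 15 mm thick (y), z up. The sharpening plates lie on its -y side.
- station: fixed sharpening station: plywood base 220 (x) x 245 (y) x 18 mm, origin at the centre of its underside on the bench, with two steel plates 200 x 70 x 8 mm lying along x (tops 26 mm above the bench) and the upright end board at y = +115 mm, a brown leather strop on its inner face.
- gouge_grip (a point): gouge: the turning tool with the PALE wood handle and brass ferrule, standing blade-down at 45 degrees in a rack hole, handle up towards the robot. Point on the axis of the handle (26 mm across, from 33 mm ahead to 107 mm behind it), 55 mm behind the ferrule shoulder that rests on the rack. x runs along the tool to the cutting edge, z out of the flute (dark groove).
- gouge_tip (a point): the gouge's cutting edge, 150 mm ahead of gouge_grip along the tool's axis; same axes.
- gouge: the whole gouge, about 0.2 kg: its 12 mm bar goes 95 mm into a 16 mm hole 100 mm deep, out along its axis; origin on its axis at the ferrule's shoulder, 55 mm ahead of gouge_grip; same axes.
- skew_grip (a point): skew chisel with the DARK BROWN handle, steel ferrule: same shape and holder as the gouge, point 55 mm behind its shoulder. Leave it in the rack.
- scraper_grip (a point): scraper with the DARK RED handle, steel ferrule: same shape and holder as the gouge, point 55 mm behind its shoulder. Leave it in the rack.
- skew: the skew chisel; origin at its ferrule shoulder.
- scraper: the scraper; origin at its ferrule shoulder.
- rack: fixed tool rack of dark wood: origin at the centre on the bench; base 190 (x) x 230 (y) mm; its face, 118 mm above the bench at the holes, slopes at 45 degrees towards -x; three holes 68 mm apart along y at x = -23 mm hold the tools at 45 degrees. Handle ends reach 243 mm above the bench.
- crate: fixed stock crate of 15 mm ply, 230 (x) x 150 (y) x 130 mm high, open on top, wood blanks in the bottom (up to 36 mm); origin at the centre of its underside. Crate and rack may stand on either side of the station.
- pawn: loose turned pawn, 32 mm across, 56 mm high, origin under its base. Leave it.
- wax_tin: loose brass-coloured tin, 68 mm across, 35 mm high, origin under its base. Leave it.
- sanding_block: loose red-brown sanding block, 85 x 45 x 26 mm, origin under its centre. Leave it.
- bobbin: loose wooden bobbin, 42 mm across, 47 mm high, origin under its base. Leave it.
Mind the look-alikes: they are no part of the job. What is shaped like the lamp but pink or yellow is not meant.

How it is judged:
By the outcome, as a careful person would: the job done as asked, in the order asked, and still so for the second after the job is handed in, while the arm keeps its last pose, push and grip.
It also fails if it takes over 67 s, if anything falls off the work surface, if the arm or the gripper's body presses on something with over 40 N, if the wrist force passes 120 N, or if a joint passes its speed limit or range.

ROBOT

A 6-joint arm with a two-finger parallel gripper is mounted at the origin on the work surface. World frame = base frame: x ahead of the robot, y to its left, z up, the work surface at z = 0. Lengths are in m, angles in rad, forces in N, time in s.
With the tool pointing down it reaches from about 0.425 to 1.125 m from the base axis. Payload 14.9 kg.
Tool frame: the origin (TCP) lies midway between the tips of the shut fingers; the grasp point (between the pads) lies 19 mm behind it (ctrl.pinch_z is the distance from the TCP to the grasp point, in m); z points along the fingers, y is the line along which they close (so a half turn about z gives the same grasp; the last joint's range is limited). The gripper opens to 91 mm and grips with 3 to 60 N. Pads are 32 mm wide; open, the fingers measure 118 mm over their backs; the gripper's body (76 mm by 178 mm) begins 60 mm behind the grasp point.
Start: joints at [-1.256, 0.379, 1.734, -0, 1.028, -0.033], TCP at [0.239, -0.658, 0.214] pointing down, gripper open.
Joint ranges: [-2.77, 2.77], [-0.74, 2.19], [0, 2.66], [-1.06, 4.2], [0.31, 2.87], [-3.08, 3.08]. Speed limits (rad/s): [1.89, 1.89, 2.39, 3.14, 3.14, 3.14].

INTERFACE

Orientations are given as a 3x3 rotation matrix whose columns are the frame's x, y, z axes.
In Python, from rig import ctrl gives the robot as it stands.
- The arm moves only by the tool step_arm, never from a script. Its argument "moves" is a list of rows, each a list of 5 numbers: the shift along the world's x, y, z in units of 0.1 m (1.0 is 0.1 m), then the turn about the world's z in units of 45 degrees (1.0 is 45 degrees), then the opening, from 0 (shut) to 1 (fully open). A call has 1 to 20 rows; each row is the pose to reach, as a shift and turn from the pose commanded when the call began; what a row does not reach only later rows make up. A row lasts 1/10 s, in which the tool goes at most 50 mm and 8.59 degrees, less where a joint would pass 70% of its speed; a pose out of reach is approached as far as the arm can. A call with a number of a shift or a turn outside -1 to 1 is refused whole. A call with a gripper value outside its range is refused whole. The fingers move at their own pace and stop on an object; "newtons" is the grip in N (left out, the last holds). Time passes only in rows, so rows that repeat a pose let the fingers close. It gives the time, the measured TCP pose, the force, the opening and the grip force at its end, in the units of the state.
- ctrl.get_obs(): the state, without advancing time (a new reading comes with each control period).
- ctrl.capture(name): name is "scene" or "top" or "wrist"; returns (picture, depth): 384x512x3 uint8, blue, green, red; 384x512 float32, m along the optical axis (not along the pixel's ray), 0 where there is no reading.
- ctrl.get_calibration(name): a dict with "mtx" (3x3 intrinsics, pixels), "rvec" (rotation vector, rad) and "tvec" (3), from world to camera coordinates, as OpenCV has them. Camera axes: x right, y down, z forward; pixel columns grow to the right and rows downward; lengths in m; the calibration is good to about 2 mm. A picture is of the moment at which its call begins: read the wrist's pose just before it. get_calibration takes no time and is no camera call; for the wrist camera it gives the pose at the moment of the call.
- ctrl.hand_in(): hands the job in; it is judged then, once.
The state is a dict: "time_s": time; "q": joint angles; "joint_velocities": joint speeds; "joint_efforts": joint torques, N m; "position": TCP position; "tool_rot": TCP orientation; "contact_force": force on the tool from outside, world axes, zero at the start; "moment": the same for the moment, N m; "finger_gap": finger opening in m; "finger_force": force on a finger pad.
Only numpy, scipy, OpenCV 4.12 (cv2) and the standard library are available. Lean on these libraries where they do the work, as an engineer would, in place of code of your own. Each camera call takes 0.05 s, during which the arm holds its last target. There are 200 camera calls.

## Working session

There is one attempt and no reset: what is moved stays moved. The work goes in short steps, Python scripts to look and compute and a tool call to move; the robot and the scene stay as the last step left them, time stands still between calls to the robot, and variables do not carry over. Pictures are saved under pics/ and viewed, at most 10 in all, crops included, and the job is handed in when it is done.

Besides the shell and the picture viewer there is one more tool, called after ">>>" as name([rows], argument=value, ...), one row to a line, values as JSON. step_arm: Moves the arm, as the interface text tells. Shifts and turns lie within -1 to 1; 1 stands for 0.1 m of shift or 45 degrees of turn. Its arguments: {"type":"object","properties":{"moves":{"type":"array"},"newtons":{"type":"number"}},"required":["moves"]}

```bash
mkdir -p pics; ls; cat > h.py <<'E'
import numpy as np, cv2
from rig import ctrl
def cal(n):
    c=ctrl.get_calibration(n); return np.array(c['mtx'],float),cv2.Rodrigues(np.array(c['rvec'],float))[0],np.array(c['tvec'],float).ravel()
def pts(n,depth,c=None):
    K,R,t=c or cal(n); v,u=np.mgrid[0:depth.shape[0],0:depth.shape[1]]
    P=np.stack([(u-K[0,2])/K[0,0]*depth,(v-K[1,2])/K[1,1]*depth,depth],-1)
    W=(P-t)@R; W[depth==0]=np.nan; return W
def ray(n,u,v,z,c=None):
    K,R,t=c or cal(n); d=R.T@np.array([(u-K[0,2])/K[0,0],(v-K[1,2])/K[1,1],1]); o=-R.T@t
    return o+d*(z-o[2])/d[2]
def proj(n,p,c=None):
    K,R,t=c or cal(n); q=K@(R@np.array(p)+t); return q[:2]/q[2]
E
python3 - <<'E'
from h import *
for n in ['scene','top']:
    im,d=ctrl.capture(n); cv2.imwrite(f'pics/{n}0.png',im); np.savez(f'{n}0.npz',im=im,d=d)
    K,R,t=cal(n); print(n,-R.T@t,R[2],K[0,0])
a=cv2.imread('pics/scene0.png')
o=ctrl.get_obs(); print(o['time_s'],o['position'],o['tool_rot'],o['contact_force'],ctrl.pinch_z)
E
```

```text
pics
scene [1.35263088 0.52683288 1.16429749] [-0.6144257  -0.283698   -0.73620412] 429.9897896585814
top [0.3888893  0.15234377 1.66528724] [ 0.07374887 -0.00534529 -0.99726252] 450.87343575784774
0.1 [ 0.23847821 -0.65777506  0.21336753] [[ 9.40126806e-01  3.40824750e-01 -2.81986146e-04]
 [ 3.40824863e-01 -9.40126363e-01  9.12843709e-04]
 [ 4.60171186e-05 -9.54296730e-04 -9.99999544e-01]] [-0.05724895 -0.83041008  0.14375931] 0.0188
```

View pics/scene0.png

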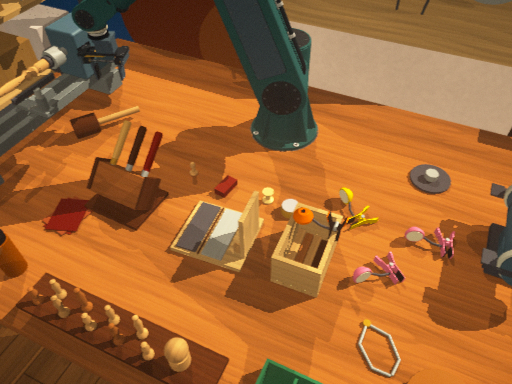

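View pics/top0.png

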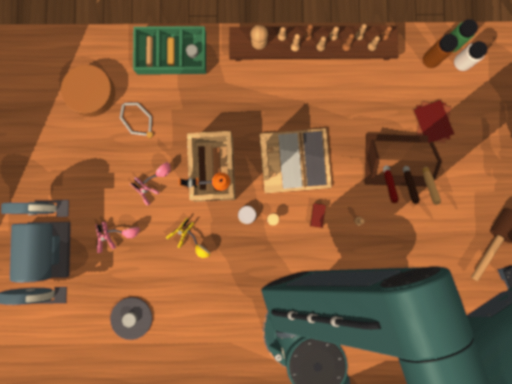

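Scene view: the orange lamp head is at (303,215), clipped on the crate at (320,255). The sharpening station is at (215,235), with its end board at (248,228). The rack is at (130,185), with pale (120,143), dark brown (137,148) and dark red (152,153) handles.

Candidates for the lamp are orange (303,215), yellow (350,205) and pinks (430,238) and (380,270). Only the orange one is clipped on the crate. For the gouge, the pale handle in the rack fits; the mallet at (105,120) is not in the rack. I'll confirm both in one enlarged picture.

```bash
python3 - <<'E'
from h import *
S=np.load('scene0.npz');T=np.load('top0.npz')
a=cv2.resize(S['im'][185:300,265:385],None,fx=3.3,fy=3.3,interpolation=cv2.INTER_CUBIC)
b=cv2.resize(S['im'][110:235,70:190],None,fx=3.3,fy=3.04,interpolation=cv2.INTER_CUBIC)
cv2.imwrite('pics/crop1.png',np.hstack([a,b[:a.shape[0]]]))
for n,D in(('top',T),('scene',S)):
    W=pts(n,D['d']); hsv=cv2.cvtColor(D['im'],cv2.COLOR_BGR2HSV)
    np.save(n+'W.npy',W)
    m=(hsv[...,1]>190)&(hsv[...,2]>150)&(hsv[...,0]<14)&(W[...,2]>.1)&(W[...,2]<.3)
    k,l,st,c=cv2.connectedComponentsWithStats(m.astype(np.uint8))
    for i in range(1,k):
        if st[i,4]>15:
            w=W[l==i]; print(n,'orange',c[i],st[i],np.nanmin(w,0).round(3),np.nanmax(w,0).round(3))
W=np.load('topW.npy')
# height bands from top view
for nm,lo,hi,x0,x1,y0,y1 in [('crate rim',.12,.14,.3,.8,.2,.7),('board top',.19,.21,.3,.8,-.1,.4),('plates',.02,.031,.3,.8,-.1,.4),('rack>.1',.1,.3,.3,.8,-.5,-.0)]:
    z=W[...,2]; m=(z>lo)&(z<hi)&(W[...,0]>x0)&(W[...,0]<x1)&(W[...,1]>y0)&(W[...,1]<y1)
    p=W[m]; print(nm,len(p)); 
    if len(p)>5:
        r=cv2.minAreaRect(p[:,:2].astype(np.float32)); print(r,np.median(p[:,2]))
E
```

```text
top orange [219.8125     181.42083333] [212 173  17  18 240] [0.499 0.259 0.139] [0.557 0.313 0.175]
scene orange [136.82857143 177.25714286] [130 173  14  10  35] [ 0.583 -0.317  0.122] [ 0.616 -0.263  0.144]
scene orange [129.         176.17647059] [126 174   8   5  17] [ 0.602 -0.334  0.125] [ 0.612 -0.3    0.137]
scene orange [299.62411348 217.9858156 ] [293 209  19  16 141] [0.522 0.247 0.113] [0.565 0.313 0.164]
scene orange [  8.49484536 243.08247423] [  0 233  15  19  97] [ 0.968 -0.492  0.101] [ 1.011 -0.462  0.16 ]
scene orange [ 32.66666667 290.24242424] [ 28 287   9   8  33] [ 1.06  -0.313  0.101] [ 1.076 -0.296  0.127]
scene orange [ 80.59615385 293.57692308] [ 74 288  13  13  52] [ 1.022 -0.172  0.101] [ 1.036 -0.155  0.16 ]
scene orange [112.89285714 326.42857143] [109 324   9   7  28] [ 1.063 -0.033  0.119] [ 1.074 -0.018  0.154]
crate rim 914
((0.5852429866790771, 0.32404816150665283), (0.23074913024902344, 0.15026003122329712), 2.2263236045837402) 0.13127410683375443
board top 180
((0.5972734689712524, 0.2473808228969574), (0.1290082335472107, 0.23749059438705444), 4.897675037384033) 0.20115096365521362
plates 2853
((0.5267863869667053, 0.15297962725162506), (0.3698371648788452, 0.5314337611198425), 6.753936767578125) 0.025626365468162573
rack>.1 2418
((0.5486123561859131, -0.3483532965183258), (0.2270222306251526, 0.21062126755714417), 86.61578369140625) 0.13435661163686363
```

View pics/crop1.png

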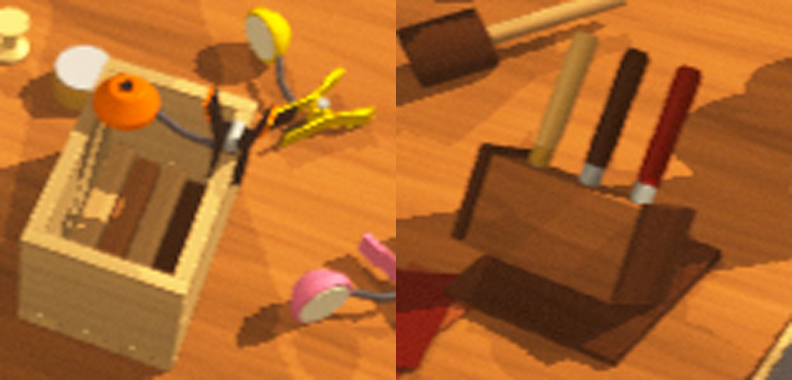

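The crops confirm both. The orange lamp sits on the crate's +y rim: head at crop (127,100), tails at (238,125). The pale handle with brass ferrule, crop (565,100), is the gouge at the -y end of the rack; the other two are dark brown (615,115) and dark red (667,130). Next I'll refine the measurements.

```bash
python3 - <<'E'
from h import *
W=np.load('topW.npy');V=np.load('sceneW.npy')
def sel(W,b): 
    m=np.ones(W.shape[:2],bool)
    for i in range(3): m&=(W[...,i]>b[i][0])&(W[...,i]<b[i][1])
    return m
for n,X in(('top',W),('scene',V)):
    p=X[sel(X,((.3,.8),(.1,.3),(.185,.215)))]; print(n,'board',len(p),cv2.minAreaRect(p[:,:2].astype(np.float32)),p[:,2].mean())
    p=X[sel(X,((.4,.7),(.34,.46),(.145,.2)))]; print(n,'clip',len(p),p.min(0),p.max(0),p.mean(0))
    hi=p[p[:,2]>.17]; print(hi[np.argsort(hi[:,1])].round(3)[::max(1,len(hi)//12)])
    p=X[sel(X,((.3,.8),(.2,.33),(.14,.2)))]; print(n,'head',len(p),p.min(0),p.max(0))
# gouge handle by colour in top & scene
for n,X in(('top',W),('scene',V)):
    im=np.load(n+'0.npz')['im']; hsv=cv2.cvtColor(im,cv2.COLOR_BGR2HSV)
    m=sel(X,((.35,.7),(-.5,-.2),(.12,.26)))&(hsv[...,2]>110)&(hsv[...,0]>11)
    p=X[m]; c,u=p.mean(0),np.linalg.svd(p-p.mean(0))[2][0]; print(n,'gouge',len(p),c,u,p.min(0),p.max(0))
p=W[sel(W,((.3,.8),(-.5,-.1),(.1,.3)))]
m=sel(W,((.3,.8),(-.5,-.1),(.08,.3)))
for y in(-.30,-.34,-.37):
    q=W[m&(abs(W[...,1]-y)<.004)]; q=q[np.argsort(q[:,0])]; print(y,q[:,[0,2]].round(3)[::5].tolist())
E
```

```text
top board 180 ((0.6067871451377869, 0.13714249432086945), (0.12902875244617462, 0.014897852204740047), 4.134542465209961) 0.20099831351302266
top clip 121 [0.51013482 0.35753029 0.14503365] [0.53739899 0.42015937 0.19808122] [0.52399496 0.3921589  0.16452881]
[[0.523 0.358 0.19 ]
 [0.533 0.361 0.191]
 [0.537 0.361 0.186]
 [0.524 0.362 0.183]
 [0.536 0.364 0.189]
 [0.517 0.365 0.185]
 [0.531 0.366 0.177]
 [0.532 0.41  0.173]
 [0.535 0.41  0.17 ]
 [0.524 0.412 0.181]
 [0.528 0.413 0.176]
 [0.52  0.413 0.191]
 [0.517 0.414 0.186]
 [0.52  0.415 0.198]
 [0.527 0.417 0.189]
 [0.517 0.417 0.185]]
top head 272 [0.47612642 0.255003   0.14030685] [0.69523008 0.32374009 0.17544157]
scene board 226 ((0.6086956262588501, 0.13714608550071716), (0.13504761457443237, 0.017376147210597992), 4.854243755340576) 0.1966634667529379
scene clip 131 [0.51247161 0.35726552 0.14507941] [0.54566111 0.41964688 0.18700377] [0.5304878  0.3865851  0.16526265]
[[0.524 0.357 0.182]
 [0.537 0.359 0.179]
 [0.536 0.361 0.187]
 [0.537 0.362 0.176]
 [0.526 0.364 0.187]
 [0.537 0.365 0.182]
 [0.539 0.366 0.179]
 [0.531 0.
[... 887 characters left out ...]
0.479, 0.22], [0.483, 0.21], [0.487, 0.205], [0.493, 0.204], [0.497, 0.196], [0.501, 0.188], [0.508, 0.187], [0.511, 0.187], [0.515, 0.181], [0.519, 0.177], [0.522, 0.174], [0.529, 0.17], [0.533, 0.169], [0.538, 0.152], [0.542, 0.15], [0.548, 0.15], [0.551, 0.095], [0.554, 0.101], [0.557, 0.129], [0.563, 0.114], [0.565, 0.121], [0.569, 0.119], [0.573, 0.115], [0.581, 0.131], [0.591, 0.137], [0.598, 0.137], [0.609, 0.131], [0.617, 0.122], [0.63, 0.106], [0.637, 0.106], [0.643, 0.091], [0.655, 0.086]]
-0.37 [[0.56, 0.104], [0.569, 0.118], [0.575, 0.126], [0.579, 0.124], [0.585, 0.125], [0.593, 0.143], [0.605, 0.134], [0.612, 0.13], [0.622, 0.113], [0.63, 0.107], [0.639, 0.096], [0.652, 0.082]]
```

>>> step_arm([
  [0.6,0.6,0.6,0,1],
  [1,1,1,0,1],
  [1,1,1,0,1],
  [1,1,1,0,1],
])

```text
time_s: 0.5
position: [0.3407, -0.5567, 0.3165]
tool_rot: [[0.94, 0.342, 0.001], [0.342, -0.94, -0.002], [0.001, 0.002, -1.0]]
contact_force: [-0.8, -0.5, 0.8]
finger_gap: 0.0913
finger_force: 0.0
```

>>> step_arm([
  [0.5,0.5,0.5,-0.2,1],
  [1,1,1,-0.395,1],
  [1,1,1,-0.395,1],
])

```text
time_s: 0.8
position: [0.4257, -0.4704, 0.401]
tool_rot: [[1.0, 0.032, -0.001], [0.032, -1.0, 0.001], [-0.001, -0.001, -1.0]]
contact_force: [1.0, -0.4, -0.3]
finger_gap: 0.0911
finger_force: 0.0
```

>>> step_arm([
  [0.45,0.5,0,0,1],
  [0.86,1,0,0,1],
  [0.86,1,0,0,1],
])

```text
time_s: 1.1
position: [0.5125, -0.3693, 0.4001]
tool_rot: [[0.999, 0.039, -0.0], [0.039, -0.999, 0.0], [-0.0, -0.0, -1.0]]
contact_force: [0.4, 0.4, -0.6]
finger_gap: 0.0911
finger_force: 0.0
```

>>> step_arm([
  [0,0.5,0,0,1],
  [0,1,0,0,1],
  [0,1,0,0,1],
])

```text
time_s: 1.4
position: [0.511, -0.2675, 0.4001]
tool_rot: [[0.999, 0.041, -0.001], [0.041, -0.999, 0.001], [-0.001, -0.001, -1.0]]
contact_force: [-0.9, -0.5, 0.5]
finger_gap: 0.0911
finger_force: 0.0
```

>>> step_arm([
  [0,0.5,0,0,1],
  [0,1,0,0,1],
  [0,1,0,0,1],
])

```text
time_s: 1.7
position: [0.5109, -0.1682, 0.4002]
tool_rot: [[0.999, 0.04, -0.0], [0.04, -0.999, 0.001], [-0.0, -0.001, -1.0]]
contact_force: [0.5, 0.1, -0.1]
finger_gap: 0.0911
finger_force: 0.0
```

>>> step_arm([
  [0,0.5,0,0,1],
  [0,1,0,0,1],
  [0,1,0,0,1],
])

```text
time_s: 2.0
position: [0.5111, -0.0685, 0.4003]
tool_rot: [[0.999, 0.041, -0.0], [0.041, -0.999, 0.001], [-0.0, -0.001, -1.0]]
contact_force: [0.7, -1.1, 0.4]
finger_gap: 0.0914
finger_force: 0.0
```

>>> step_arm([
  [0,0.5,0,0,1],
  [0,1,0,0,1],
  [0,1,0,0,1],
])

```text
time_s: 2.3
position: [0.5114, 0.0313, 0.4003]
tool_rot: [[0.999, 0.041, -0.0], [0.041, -0.999, 0.0], [-0.0, -0.0, -1.0]]
contact_force: [-0.2, -0.2, -1.0]
finger_gap: 0.0913
finger_force: 0.0
```

>>> step_arm([
  [0,0.5,0,0,1],
  [0,1,0,0,1],
  [0,1,0,0,1],
])

```text
time_s: 2.6
position: [0.5116, 0.1311, 0.4001]
tool_rot: [[0.999, 0.041, -0.0], [0.041, -0.999, 0.0], [-0.0, -0.0, -1.0]]
contact_force: [-0.9, -0.4, 1.0]
finger_gap: 0.0917
finger_force: 0.0
```

>>> step_arm([
  [0,0.5,0,0,1],
  [0,1,0,0,1],
  [0,1,0,0,1],
])

```text
time_s: 2.9
position: [0.5119, 0.2308, 0.4]
tool_rot: [[0.999, 0.04, -0.001], [0.04, -0.999, 0.0], [-0.001, -0.0, -1.0]]
contact_force: [-0.0, -0.5, 0.2]
finger_gap: 0.0913
finger_force: 0.0
```

>>> step_arm([
  [0,0.5,0,0,1],
  [0,1,0,0,1],
  [0,1,0,0,1],
])

```text
time_s: 3.2
position: [0.5122, 0.3305, 0.3998]
tool_rot: [[0.999, 0.039, -0.001], [0.039, -0.999, -0.0], [-0.001, 0.0, -1.0]]
contact_force: [-0.4, -0.3, -0.6]
finger_gap: 0.0911
finger_force: 0.0
```

>>> step_arm([
  [0,0.4,-0.5,0,1],
  [0,0.46,-1,0,1],
  [0,0.46,-1,0,1],
  [0,0.46,-1,0,1],
])

```text
time_s: 3.6
position: [0.5113, 0.3725, 0.2989]
tool_rot: [[0.999, 0.037, -0.003], [0.037, -0.999, -0.003], [-0.003, 0.002, -1.0]]
contact_force: [0.3, -1.1, 0.5]
finger_gap: 0.0912
finger_force: 0.0
```

```bash
python3 - <<'E'
from h import *
o=ctrl.get_obs(); print(o['position'],o['q'],o['tool_rot'])
c=cal('wrist'); im,d=ctrl.capture('wrist'); cv2.imwrite('pics/wrist1.png',im); np.savez('wrist1.npz',im=im,d=d)
W=pts('wrist',d,c); z=W[...,2]
m=(z>.14)&(z<.25)&(W[...,1]>.34)&(W[...,1]<.46)&(abs(W[...,0]-.527)<.05)
p=W[m]; print(len(p))
for lo,hi in((.145,.16),(.16,.175),(.175,.195)):
    q=p[(p[:,2]>lo)&(p[:,2]<hi)]
    if len(q): print(lo,len(q),np.percentile(q,[1,99],axis=0).round(4).tolist())
E
```

```text
[0.51133498 0.37254966 0.29887257] [ 5.92965826e-01  1.87802947e-01  1.81714214e+00 -3.89626212e-04
  1.14060261e+00  2.12700628e+00] [[ 0.99931368  0.03691436 -0.00308194]
 [ 0.03690671 -0.99931558 -0.00250382]
 [-0.00317225  0.00238835 -0.99999212]]
1252
0.145 394 [[0.5134, 0.3695, 0.145], [0.5426, 0.4064, 0.1598]]
0.16 184 [[0.5159, 0.3632, 0.1602], [0.5407, 0.4129, 0.1747]]
0.175 397 [[0.5159, 0.3569, 0.1756], [0.5407, 0.419, 0.1877]]
```

View pics/wrist1.png

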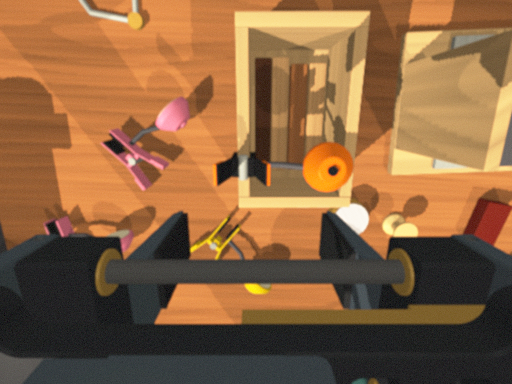

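The wrist view shows the clip at (243,168), its orange tails at (221,170) and (262,170), and the head at (328,167). The measured tails (63 mm wide, tops at z 187 mm) match the description. Moving down over them.

>>> step_arm([
  [0.17,0.155,-0.2,0,1],
  [0.17,0.155,-0.5,0,1],
  [0.17,0.155,-0.8,0,1],
  [0.17,0.155,-0.8,0,1],
  [0.17,0.155,-0.8,0,1],
])

```text
time_s: 4.15
position: [0.5295, 0.3898, 0.2231]
tool_rot: [[0.999, 0.037, 0.002], [0.037, -0.999, 0.001], [0.002, -0.001, -1.0]]
contact_force: [0.7, -1.3, 0.1]
finger_gap: 0.0911
finger_force: 0.0
```

>>> step_arm([
  [0,0,-0.3,0,1],
  [0,0,-0.6,0,1],
  [0,0,-0.66,0,1],
  [0,0,-0.66,0,1],
  [0,0,-0.66,0,1],
])

```text
time_s: 4.65
position: [0.5294, 0.3907, 0.1571]
tool_rot: [[0.999, 0.038, 0.002], [0.038, -0.999, 0.002], [0.003, -0.002, -1.0]]
contact_force: [0.1, 0.5, -1.1]
finger_gap: 0.0909
finger_force: 0.0
```

>>> step_arm([
  [0,0,0,0,0.7],
  [0,0,0,0,0.66],
  [0,0,0,0,0.63],
  [0,0,0,0,0.6],
  [0,0,0,0,0.57],
  [0,0,0,0,0.54],
  [0,0,0,0,0.51],
  [0,0,0,0,0.48],
  [0,0,0,0,0.45],
  [0,0,0,0,0.45],
  [0,0,0,0,0.45],
  [0,0,0,0,0.45],
], newtons=25)

```text
time_s: 5.85
position: [0.5296, 0.3908, 0.1567]
tool_rot: [[0.999, 0.038, 0.003], [0.038, -0.999, 0.002], [0.003, -0.002, -1.0]]
contact_force: [0.6, -1.5, 17.7]
finger_gap: 0.0414
finger_force: 10.3
```

```bash
python3 - <<'E'
from h import *
o=ctrl.get_obs(); print(o['position'],o['contact_force'],o['moment'],o['finger_gap'],o['finger_force'])
im,d=ctrl.capture('scene'); c=im[180:300,260:390]; cv2.imwrite('pics/scene2.png',cv2.resize(c,None,fx=5,fy=5,interpolation=cv2.INTER_CUBIC))
E
```

```text
[0.52960275 0.39082349 0.15671004] [ 0.56554206 -1.54595317 17.70652476] [-0.33554115  0.06990879  0.03816797] 0.041408344523151 10.326469838619232
```

View pics/scene2.png

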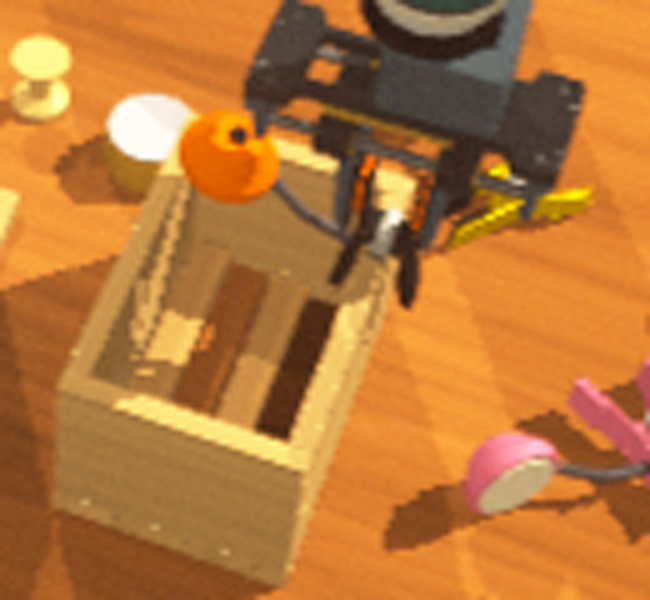

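The view shows the tails squeezed between the fingers and the jaws spread on the rim: gap 41 mm, 10 N. Lifting gently.

>>> step_arm([
  [0,0,0.05,0,0.45],
  [0,0,0.15,0,0.45],
  [0,0,0.3,0,0.45],
  [0,0,0.5,0,0.45],
  [0,0,0.75,0,0.45],
  [0,0,1,0,0.45],
  [0,0,1,0,0.45],
])

```text
time_s: 6.6
position: [0.5296, 0.391, 0.2592]
tool_rot: [[0.999, 0.038, 0.005], [0.038, -0.999, 0.003], [0.005, -0.003, -1.0]]
contact_force: [0.1, 0.8, -0.9]
finger_gap: 0.0413
finger_force: 6.4
```

```bash
python3 - <<'E'
from h import *
o=ctrl.get_obs(); print(o['position'],o['contact_force'],o['moment'],o['finger_gap'],o['finger_force'])
im,d=ctrl.capture('scene'); W=pts('scene',d); np.savez('scene3.npz',im=im,d=d)
c=im[140:290,240:400]; b=cv2.resize(c,None,fx=2.4,fy=2.4,interpolation=cv2.INTER_CUBIC)
k=cal('wrist'); iw,dw=ctrl.capture('wrist'); np.savez('wrist3.npz',im=iw,d=dw)
cv2.imwrite('pics/lift.png',np.hstack([b,cv2.resize(iw,(400,360))]))
for n,X,i in(('scene',W,im),('wrist',pts('wrist',dw,k),iw)):
    h=cv2.cvtColor(i,cv2.COLOR_BGR2HSV)
    m=(h[...,0]<14)&(h[...,1]>190)&(h[...,2]>150)&(X[...,2]>.19)&(X[...,2]<.35)
    p=X[m]; print(n,len(p),np.percentile(p,[1,50,99],axis=0).round(4).tolist())
E
```

```text
[0.52961688 0.39103397 0.25915123] [ 0.07497901  0.84532646 -0.85713306] [0.11025097 0.03818042 0.0027157 ] 0.041250924569091435 6.382119879126549
scene 255 [[0.1465, -0.8376, 0.1998], [0.5482, 0.2909, 0.2779], [0.5634, 0.4113, 0.3194]]
wrist 3471 [[0.5315, 0.2691, 0.2593], [0.5498, 0.2987, 0.2788], [0.5617, 0.4114, 0.2912]]
```

View pics/lift.png

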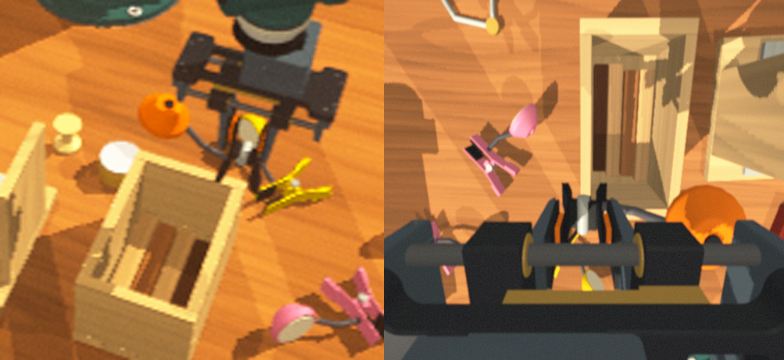

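Left view: the lamp hangs free in the fingers, with its head at (163,115). Right view: jaws at (585,210), head at (705,215). Checking its pose in the hand for tilt or slip.

```bash
python3 - <<'E'
from h import *
for n in ('scene','wrist'):
    D=np.load(n+'3.npz'); X=pts(n,D['d']); h=cv2.cvtColor(D['im'],cv2.COLOR_BGR2HSV)
    m=(h[...,0]<14)&(h[...,1]>190)&(h[...,2]>120)&(X[...,2]>.2)&(X[...,2]<.35)&(X[...,1]<.35)&(X[...,1]>.2)&(abs(X[...,0]-.53)<.08)
    p=X[m]; print(n,'head',len(p),np.percentile(p,[0,2,98,100],axis=0).round(4).tolist())
    b=np.linalg.lstsq(np.c_[2*p,np.ones(len(p))],(p**2).sum(1),rcond=None)[0]; print('sphere',b[:3],np.sqrt(b[3]+b[:3]@b[:3]))
    m=(X[...,2]>.17)&(X[...,2]<.35)&(abs(X[...,1]-.39)<.026)&(abs(X[...,0]-.53)<.06)
    p=X[m]
    for z in np.arange(.18,.30,.012):
        q=p[abs(p[:,2]-z)<.006]
        if len(q)>4: print(round(z,3),len(q),np.percentile(q[:,:2],[2,98],axis=0).round(4).tolist())
D=np.load('top0.npz');X=pts('top',D['d']);h=cv2.cvtColor(D['im'],cv2.COLOR_BGR2HSV)
m=(h[...,0]<14)&(h[...,1]>190)&(X[...,2]>.13)&(abs(X[...,1]-.286)<.035)&(abs(X[...,0]-.53)<.04); p=X[m]
b=np.linalg.lstsq(np.c_[2*p,np.ones(len(p))],(p**2).sum(1),rcond=None)[0]; print('sphere before',b[:3],np.sqrt(b[3]+b[:3]@b[:3]))
D=np.load('wrist1.npz')
E
```

```text
scene head 193 [[0.5259, 0.2636, 0.2567], [0.5337, 0.2658, 0.2608], [0.5621, 0.3161, 0.2915], [0.5699, 0.3197, 0.3393]]
sphere [0.5499655  0.29273388 0.28261198] 0.019057388311268065
0.192 8 [[0.5276, 0.3649], [0.5398, 0.4144]]
0.204 22 [[0.519, 0.3665], [0.5412, 0.4155]]
0.216 31 [[0.5213, 0.3701], [0.541, 0.4146]]
0.228 29 [[0.5153, 0.3658], [0.54, 0.4123]]
0.24 45 [[0.5156, 0.3764], [0.5424, 0.4088]]
0.252 59 [[0.5139, 0.378], [0.5429, 0.4078]]
0.264 21 [[0.5221, 0.3646], [0.5487, 0.4126]]
0.276 30 [[0.5239, 0.3659], [0.5483, 0.4152]]
0.288 51 [[0.5176, 0.3646], [0.5486, 0.4152]]
wrist head 3154 [[0.5047, 0.2635, 0.2544], [0.535, 0.2704, 0.2585], [0.5609, 0.3174, 0.2874], [0.569, 0.348, 0.35]]
sphere [0.56819302 0.30663235 0.29867338] 0.035400688084719814
0.192 83 [[0.5151, 0.3643], [0.5389, 0.4157]]
0.204 147 [[0.5168, 0.3655], [0.5389, 0.414]]
0.216 190 [[0.5193, 0.3687], [0.5389, 0.4109]]
0.228 137 [[0.5243, 0.3675], [0.5391, 0.4095]]
0.24 1200 [[0.5131, 0.3774], [0.5415, 0.4036]]
0.252 352 [[0.5137, 0.3679], [0.5465, 0.4143]]
0.264 378 [[0.5176, 0.3648], [0.547, 0.4156]]
0.276 486 [[0.5214, 0.3647], [0.5471, 0.4156]]
0.288 842 [[0.5282, 0.365], [0.547, 0.4154]]
sphere before [0.52948072 0.28437995 0.14125334] 0.028704253722735475
```

The lamp is not pitched; it has only the expected roll from the squeeze, and the jaws centre on the TCP (y 0.390). The board top is at (0.607, 0.137, 0.200), yaw about 4.4°. Carrying it there.

>>> step_arm([
  [0,0,0.3,0,0.45],
  [0,-0.1,0.55,0,0.45],
  [0.1,-0.4,0.55,0.05,0.45],
  [0.3,-0.7,0.55,0.05,0.45],
  [0.4,-1,0.55,0.05,0.45],
])

```text
time_s: 7.2
position: [0.5684, 0.2888, 0.3083]
tool_rot: [[0.997, 0.077, -0.001], [0.077, -0.997, -0.001], [-0.001, 0.001, -1.0]]
contact_force: [-0.2, 0.1, -0.8]
finger_gap: 0.0408
finger_force: 6.3
```

>>> step_arm([
  [0.1,-0.3,0,0,0.45],
  [0.3,-0.6,0,0,0.45],
  [0.39,-0.9,0,0,0.45],
  [0.39,-1,0,0,0.45],
])

```text
time_s: 7.6
position: [0.6074, 0.1876, 0.308]
tool_rot: [[0.997, 0.075, -0.002], [0.075, -0.997, -0.001], [-0.002, 0.001, -1.0]]
contact_force: [-1.2, 0.5, -1.7]
finger_gap: 0.0409
finger_force: 6.3
```

>>> step_arm([
  [0,-0.25,0,0,0.45],
  [0,-0.45,0,0,0.45],
  [0,-0.53,0,0,0.45],
  [0,-0.53,0,0,0.45],
  [0,-0.53,0,0,0.45],
  [0,-0.53,0,0,0.45],
])

```text
time_s: 8.2
position: [0.607, 0.1379, 0.3094]
tool_rot: [[0.997, 0.077, -0.0], [0.077, -0.997, 0.0], [-0.0, -0.0, -1.0]]
contact_force: [-0.0, -0.3, -1.6]
finger_gap: 0.0414
finger_force: 6.3
```

```bash
python3 - <<'E'
from h import *
o=ctrl.get_obs(); print(o['position'],o['tool_rot'],o['contact_force'],o['finger_gap'])
k=cal('wrist'); iw,dw=ctrl.capture('wrist'); np.savez('wrist4.npz',im=iw,d=dw); cv2.imwrite('pics/w4.png',iw)
X=pts('wrist',dw,k)
m=(X[...,2]>.192)&(X[...,2]<.21)&(abs(X[...,0]-.607)<.09)&(abs(X[...,1]-.137)<.03); p=X[m]
print(len(p),cv2.minAreaRect(p[:,:2].astype(np.float32)),p.min(0),p.max(0))
q=p[p[:,0]>.635]; print('board far part',len(q),q.mean(0), np.polyfit(q[:,0],q[:,1],1))
P=o['position']
m=(X[...,2]>.225)&(X[...,2]<.29)&(abs(X[...,1]-P[1])<.03)&(abs(X[...,0]-P[0])<.06); p=X[m]
for z in np.arange(.23,.29,.012):
    q=p[abs(p[:,2]-z)<.006]
    if len(q)>4: print(round(z,3),len(q),(np.percentile(q[:,:2],[2,98],axis=0)-P[:2]).round(4).tolist())
E
```

```text
[0.60704028 0.13789021 0.30935239] [[ 9.96992320e-01  7.74998681e-02 -2.89507286e-04]
 [ 7.74998979e-02 -9.96992356e-01  9.33980304e-05]
 [-2.81398216e-04 -1.15553904e-04 -9.99999954e-01]] [-0.04780613 -0.33427109 -1.64106725] 0.04135758429825872
1127 ((0.6308879852294922, 0.13713978230953217), (0.08571838587522507, 0.014688128605484962), 4.176169395446777) [0.58841971 0.12690421 0.19732431] [0.67412373 0.14756533 0.2018685 ]
board far part 549 [0.65514949 0.13914442 0.19934334] [0.0534086 0.1041538]
0.242 57 [[-0.0134, -0.0272], [0.0115, 0.027]]
0.254 137 [[-0.0121, -0.0252], [0.0113, 0.0253]]
0.266 207 [[-0.0108, -0.0227], [0.0113, 0.0224]]
0.278 145 [[-0.0033, -0.0226], [0.0113, 0.0208]]
```

View pics/w4.png

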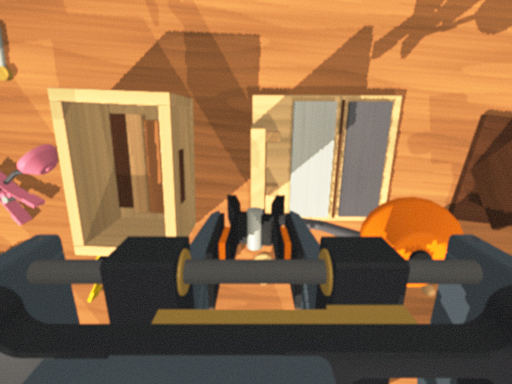

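The wrist view shows the board edge at (258,170), with the jaws straddling it at (236,210) and (278,210). Lowering with a small correction.

>>> step_arm([
  [0.03,-0.015,-0.2,0,0.45],
  [0.03,-0.015,-0.4,0,0.45],
  [0.03,-0.015,-0.55,0,0.45],
  [0.03,-0.015,-0.65,0,0.45],
  [0.03,-0.015,-0.73,0,0.45],
  [0.03,-0.015,-0.78,0,0.45],
  [0.03,-0.015,-0.81,0,0.45],
  [0.03,-0.015,-0.81,0,0.45],
])

```text
time_s: 9.05
position: [0.6103, 0.1355, 0.2285]
tool_rot: [[0.997, 0.077, 0.0], [0.077, -0.997, 0.0], [0.0, -0.0, -1.0]]
contact_force: [-0.6, 0.6, -1.4]
finger_gap: 0.041
finger_force: 6.3
```

Continue down in small steps until contact.

>>> step_arm([
  [0,0,-0.02,0,0.45],
  [0,0,-0.04,0,0.45],
  [0,0,-0.04,0,0.45],
])

```text
time_s: 9.35
position: [0.6114, 0.1355, 0.2263]
tool_rot: [[0.997, 0.077, 0.003], [0.077, -0.997, 0.0], [0.003, -0.0, -1.0]]
contact_force: [-0.7, -0.9, 9.7]
finger_gap: 0.0412
finger_force: 8.6
```

Seated, with 9.7 N of contact. Releasing.

>>> step_arm([
  [0,0,0,0,0.5],
  [0,0,0,0,0.56],
  [0,0,0,0,0.62],
  [0,0,0,0,0.7],
  [0,0,0,0,0.8],
  [0,0,0,0,1],
  [0,0,0,0,1],
  [0,0,0,0,1],
])

```text
time_s: 10.15
position: [0.6102, 0.1355, 0.2246]
tool_rot: [[0.997, 0.077, 0.0], [0.077, -0.997, 0.0], [0.0, -0.0, -1.0]]
contact_force: [0.2, 0.5, -0.3]
finger_gap: 0.0906
finger_force: 0.0
```

>>> step_arm([
  [0,0,0.2,0,1],
  [0,0,0.6,0,1],
  [0,0,1,0,1],
  [0,0,1,0,1],
])

```text
time_s: 10.55
position: [0.6125, 0.136, 0.3305]
tool_rot: [[0.997, 0.077, 0.008], [0.077, -0.997, 0.002], [0.008, -0.001, -1.0]]
contact_force: [0.3, -0.2, -0.0]
finger_gap: 0.0913
finger_force: 0.0
```

>>> step_arm([
  [-0.5,0,0.4,0,1],
  [-1,0,0.4,0,1],
  [-1,0,0.4,0,1],
])

```text
time_s: 10.85
position: [0.5073, 0.1355, 0.3651]
tool_rot: [[0.997, 0.077, 0.001], [0.077, -0.997, 0.0], [0.001, -0.0, -1.0]]
contact_force: [0.9, 0.5, 0.0]
finger_gap: 0.0911
finger_force: 0.0
```

```bash
python3 - <<'E'
from h import *
o=ctrl.get_obs(); print(o['time_s'],o['position'],o['contact_force'])
R={}
for n in('scene','top','wrist'):
    k=cal(n); i,d=ctrl.capture(n); np.savez(n+'5.npz',im=i,d=d); X=pts(n,d,k); R[n]=i
    def rep(l,m): 
        p=X[m]; print(n,l,len(p), np.percentile(p,[2,50,98],axis=0).round(4).tolist() if len(p)>5 else '')
    b=abs(X[...,0]-.61)<.08
    h=cv2.cvtColor(i,cv2.COLOR_BGR2HSV); org=(h[...,0]<14)&(h[...,1]>190)&(h[...,2]>120)
    rep('head',b&org&(X[...,2]>.2)&(X[...,2]<.26)&(X[...,1]<.08)&(X[...,1]>-.05))
    rep('tails',(abs(X[...,0]-.61)<.03)&(X[...,2]>.235)&(X[...,2]<.265)&(abs(X[...,1]-.137)<.04))
    rep('clip low',(abs(X[...,0]-.61)<.03)&(X[...,2]>.14)&(X[...,2]<.195)&(abs(X[...,1]-.137)<.04))
a=cv2.resize(R['scene'][170:290,150:300],(400,320)); print(np.sum(R['wrist']))
cv2.imwrite('pics/p5.png',np.hstack([a,cv2.resize(R['wrist'],(400,320))]))
E
```

```text
10.85 [0.50725894 0.13546934 0.36510802] [0.89861246 0.45518611 0.00896007]
scene head 190 [[0.6098, 0.0081, 0.209], [0.6341, 0.0417, 0.2244], [0.6454, 0.0611, 0.239]]
scene tails 78 [[0.5983, 0.1072, 0.2381], [0.6142, 0.1149, 0.2525], [0.6232, 0.1672, 0.2621]]
scene clip low 94 [[0.5966, 0.1107, 0.1431], [0.6171, 0.1458, 0.1783], [0.6393, 0.1527, 0.1943]]
top head 158 [[0.5879, 0.0051, 0.2223], [0.6175, 0.0255, 0.2342], [0.637, 0.0503, 0.246]]
top tails 25 [[0.602, 0.1091, 0.237], [0.6134, 0.1595, 0.2571], [0.6192, 0.1659, 0.2643]]
top clip low 8 [[0.6306, 0.1294, 0.1416], [0.6335, 0.138, 0.1517], [0.6396, 0.1465, 0.1909]]
wrist head 888 [[0.5948, 0.0056, 0.2182], [0.6285, 0.0392, 0.227], [0.6434, 0.0602, 0.2396]]
wrist tails 730 [[0.5955, 0.1052, 0.2361], [0.6085, 0.1164, 0.2572], [0.6212, 0.1659, 0.2616]]
wrist clip low 30 [[0.582, 0.1217, 0.148], [0.5941, 0.1243, 0.1813], [0.5966, 0.1481, 0.1906]]
58133429
```

View pics/p5.png

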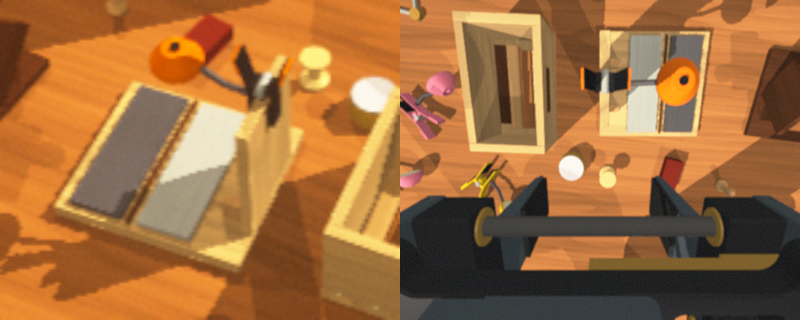

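Left view: the lamp is on the board, with its clip at (263,85) and the head at (177,57) over the plates. Checking seating depth against the before-move readings with the same statistics.

```bash
python3 - <<'E'
from h import *
k=cal('wrist')
def st(X,cx,cy,zt,lab):
    m=(abs(X[...,0]-cx)<.016)&(abs(X[...,1]-cy)<.036)&(X[...,2]>zt+.045)&(X[...,2]<zt+.075); p=X[m]
    for s in(-1,1):
        q=p[s*(p[:,1]-cy)>.024]; print(lab,s,len(q),np.percentile(q[:,2],[50,75,90,95]).round(4)-zt, 'yext',np.percentile(q[:,1]-cy,[5,95]).round(4),'x',q[:,0].mean().round(4))
    hx=cx+.005*(zt>.15)+.004;hy=cy-.105
    m=(abs(X[...,0]-hx)<.012)&(abs(X[...,1]-hy)<.012)&(X[...,2]>zt+.02)&(X[...,2]<zt+.05); q=X[m]; print(' dome',len(q),np.percentile(q[:,2],[50,90]).round(4)-zt if len(q) else '')
for n in('scene','top'):
    D0=np.load(n+'0.npz');D5=np.load(n+'5.npz')
    st(pts(n,D0['d']),.528,.389,.130,n+' before'); st(pts(n,D5['d']),.609,.1365,.200,n+' now')
D=np.load('wrist5.npz'); X=pts('wrist',D['d'],k); st(X,.609,.1365,.200,'wrist now')
m=(abs(X[...,2]-.2)<.012)&(abs(X[...,1]-.137)<.02)&(abs(X[...,0]-.61)<.08)&(abs(X[...,0]-.61)>.03); print('board z',np.median(X[m][:,2]))
m=(abs(X[...,2]-.13)<.012)&(abs(X[...,1]-.25)<.02)&(abs(X[...,0]-.58)<.1); print('crate rim z',np.median(X[m][:,2]))
E
```

```text
scene before -1 21 [0.0535 0.0554 0.0565 0.0567] yext [-0.0311 -0.0241] x 0.5303
scene before 1 20 [0.0543 0.0554 0.0561 0.0562] yext [0.0246 0.0303] x 0.529
 dome 45 [0.0324 0.0362]
scene now -1 20 [0.0581 0.0599 0.0609 0.0614] yext [-0.0297 -0.0242] x 0.6121
scene now 1 24 [0.0583 0.0593 0.0616 0.0618] yext [0.0259 0.0311] x 0.6103
 dome 49 [0.0373 0.0407]
top before -1 16 [0.0568 0.059  0.0604 0.0606] yext [-0.0312 -0.0242] x 0.5247
top before 1 15 [0.0587 0.0603 0.0614 0.0635] yext [0.0241 0.0292] x 0.5243
 dome 49 [0.0362 0.0409]
top now -1 5 [0.0607 0.0627 0.064  0.0644] yext [-0.0274 -0.0241] x 0.6164
top now 1 11 [0.0618 0.0635 0.0657 0.0661] yext [0.0261 0.0294] x 0.6089
 dome 53 [0.0403 0.0453]
wrist now -1 234 [0.0588 0.06   0.0606 0.0611] yext [-0.0315 -0.0243] x 0.6111
wrist now 1 162 [0.0596 0.0603 0.061  0.0614] yext [0.0242 0.0297] x 0.6082
 dome 547 [0.0375 0.0403]
board z 0.19900858698099566
crate rim z 0.12889918874409478
```

All three views agree that the lamp sits about 5 mm high, so I'll press it down with the finger tips on the tail tops.

>>> step_arm([
  [0.5,0.01,0,0,0.6],
  [1,0.01,0,0,0.5],
  [1,0.01,-0.4,0,0.5],
  [1,0.01,-0.8,0,0.5],
  [1,0.01,-0.9,0,0.5],
  [1,0.01,-0.9,0,0.5],
  [1,0.01,-0.9,0,0.5],
])

```text
time_s: 11.7
position: [0.6112, 0.1366, 0.276]
tool_rot: [[0.997, 0.077, 0.002], [0.077, -0.997, 0.0], [0.002, -0.0, -1.0]]
contact_force: [0.1, 0.3, 0.9]
finger_gap: 0.0456
finger_force: 0.0
```

>>> step_arm([
  [0,0,-0.04,0,0.5],
  [0,0,-0.08,0,0.5],
  [0,0,-0.12,0,0.5],
  [0,0,-0.12,0,0.5],
])

```text
time_s: 12.1
position: [0.61, 0.1365, 0.2623]
tool_rot: [[0.997, 0.077, -0.0], [0.077, -0.997, -0.0], [-0.0, -0.0, -1.0]]
contact_force: [-0.4, -0.1, 0.2]
finger_gap: 0.0455
finger_force: 0.0
```

>>> step_arm([
  [0,0,-0.02,0,0.5],
  [0,0,-0.03,0,0.5],
  [0,0,-0.03,0,0.5],
])

```text
time_s: 12.4
position: [0.6108, 0.1366, 0.2605]
tool_rot: [[0.997, 0.077, 0.002], [0.077, -0.997, 0.0], [0.002, -0.0, -1.0]]
contact_force: [-0.7, 0.2, 6.1]
finger_gap: 0.0458
finger_force: 2.9
```

>>> step_arm([
  [0,0,-0.015,0,0.5],
  [0,0,-0.015,0,0.5],
])

```text
time_s: 12.6
position: [0.6109, 0.1366, 0.2591]
tool_rot: [[0.997, 0.077, 0.002], [0.077, -0.997, 0.0], [0.002, -0.0, -1.0]]
contact_force: [-0.4, -0.4, 7.2]
finger_gap: 0.0459
finger_force: 3.3
```

>>> step_arm([
  [0,0,-0.015,0,0.5],
  [0,0,-0.015,0,0.5],
])

```text
time_s: 12.8
position: [0.611, 0.1366, 0.2579]
tool_rot: [[0.997, 0.077, 0.002], [0.077, -0.997, 0.0], [0.002, -0.0, -1.0]]
contact_force: [-1.0, -0.0, 9.6]
finger_gap: 0.0459
finger_force: 4.5
```

It touched at 0.2605 and is sliding down. Continue to about 0.256, watching for the force to rise.

>>> step_arm([
  [0,0,-0.015,0,0.5],
  [0,0,-0.015,0,0.5],
])

```text
time_s: 13.0
position: [0.6113, 0.1366, 0.2575]
tool_rot: [[0.997, 0.077, 0.003], [0.077, -0.997, 0.0], [0.003, -0.0, -1.0]]
contact_force: [-5.4, -1.7, 19.5]
finger_gap: 0.0456
finger_force: 10.4
```

>>> step_arm([
  [0,0,-0.015,0,0.5],
  [0,0,-0.015,0,0.5],
])

```text
time_s: 13.2
position: [0.6116, 0.1367, 0.2574]
tool_rot: [[0.997, 0.077, 0.004], [0.077, -0.997, 0.0], [0.004, -0.0, -1.0]]
contact_force: [-10.6, -2.0, 33.5]
finger_gap: 0.0458
finger_force: 16.5
```

The force jumped at 0.2575, so the lamp has bottomed out. Backing off, rechecking, and measuring the gouge.

>>> step_arm([
  [0,0,0.2,0,0.5],
  [0,0,0.6,0,0.6],
  [0,0,1,0,1],
  [0,0,1,0,1],
])

```text
time_s: 13.6
position: [0.6123, 0.1369, 0.3596]
tool_rot: [[0.997, 0.077, 0.008], [0.077, -0.997, 0.002], [0.008, -0.001, -1.0]]
contact_force: [0.9, 0.2, 1.0]
finger_gap: 0.0664
finger_force: 0.0
```

>>> step_arm([
  [-0.5,0,0.4,0,1],
  [-1,0,0.4,0,1],
  [-1,0,0.4,0,1],
])

```text
time_s: 13.9
position: [0.5073, 0.1365, 0.3943]
tool_rot: [[0.997, 0.077, 0.001], [0.077, -0.997, 0.0], [0.001, -0.0, -1.0]]
contact_force: [0.9, -0.0, -0.1]
finger_gap: 0.0897
finger_force: 0.0
```

```bash
cat > g.py <<'E'
from h import *
def gouge(n,im,X,lo=.15):
    h=cv2.cvtColor(im,cv2.COLOR_BGR2HSV)
    return h
E
python3 - <<'E'
from h import *
o=ctrl.get_obs(); print(o['time_s'],o['position'])
for n in('scene','top'):
    i,d=ctrl.capture(n); np.savez(n+'6.npz',im=i,d=d); X=pts(n,d)
    m=(abs(X[...,0]-.609)<.016)&(abs(X[...,1]-.1365)<.036)&(X[...,2]>.24)&(X[...,2]<.275); p=X[m]
    for s in(-1,1):
        q=p[s*(p[:,1]-.1365)>.024]; print(n,s,len(q),(np.percentile(q[:,2],[50,75,90])-.2).round(4) if len(q) else '')
    h=cv2.cvtColor(i,cv2.COLOR_BGR2HSV)
    # handles above rack: z>.155 region
    m=(X[...,0]>.42)&(X[...,0]<.56)&(X[...,1]<-.2)&(X[...,1]>-.5)&(X[...,2]>.14)&(X[...,2]<.26)
    k,l,st,c=cv2.connectedComponentsWithStats(m.astype(np.uint8))
    for j in range(1,k):
        if st[j,4]<25: continue
        q=X[l==j]; hm=np.median(h[l==j],0)
        q=q[abs(q[:,1]-np.median(q[:,1]))<.03]
        cc=q.mean(0);u=np.linalg.svd(q-cc)[2][0];u*=np.sign(u[0]); print(n,c[j].round(1),st[j,4],hm,cc.round(4),u.round(3),q.min(0).round(3),q.max(0).round(3))
E
```

```text
13.9 [0.50734281 0.13652127 0.3943034 ]
scene -1 23 [0.052  0.0556 0.057 ]
scene 1 21 [0.0533 0.0557 0.0565]
scene [121.9 138.2] 299 [ 17. 181. 180.] [ 0.5029 -0.4105  0.1852] [ 0.746 -0.044 -0.664] [ 0.446 -0.429  0.14 ] [ 0.56  -0.397  0.233]
scene [137.3 144. ] 299 [ 11. 196.  67.] [ 0.5061 -0.3428  0.1851] [ 0.741 -0.044 -0.67 ] [ 0.455 -0.358  0.14 ] [ 0.56  -0.329  0.23 ]
scene [153.3 149.7] 298 [  4. 232. 142.] [ 0.5087 -0.2748  0.186 ] [ 0.751 -0.037 -0.659] [ 0.456 -0.292  0.141] [ 0.56  -0.262  0.233]
top -1 1 [0.0604 0.0604 0.0604]
top 1 6 [0.0577 0.0587 0.0593]
top [390.4 187.3] 265 [  2. 218. 102.] [ 0.5007 -0.2763  0.194 ] [ 0.769 -0.018 -0.639] [ 0.447 -0.292  0.142] [ 0.56  -0.264  0.236]
top [411.  187.9] 272 [ 10. 174.  43.] [ 0.4984 -0.3441  0.193 ] [ 0.767 -0.023 -0.641] [ 0.444 -0.36   0.14 ] [ 0.56  -0.332  0.235]
top [431.4 188.3] 287 [ 16. 152. 136.] [ 0.4965 -0.4114  0.1921] [ 0.764 -0.022 -0.644] [ 0.443 -0.429  0.141] [ 0.559 -0.399  0.237]
```

The lamp is now fully down: tail heights match the crate readings, 55.6 mm against 55.4. The gouge axis satisfies x+z≈0.674 with y≈-0.412 and yaw -1.8°, so the grip point is (0.5175, -0.412, 0.157), consistent with the given heights. Moving over it with the fingers only part open, to clear the skew.

>>> step_arm([
  [0.1,-0.5,0,-0.139,0.6],
  [0.1,-1,0,-0.139,0.6],
  [0.1,-1,0,-0.139,0.6],
])

```text
time_s: 14.3
position: [0.5211, 0.0324, 0.3928]
tool_rot: [[0.999, -0.036, -0.001], [-0.036, -0.999, -0.001], [-0.001, 0.001, -1.0]]
contact_force: [-0.2, -0.0, -0.6]
finger_gap: 0.0702
finger_force: 0.0
```

>>> step_arm([
  [0,-0.5,0,0,0.6],
  [0,-1,0,0,0.6],
  [0,-1,0,0,0.6],
])

```text
time_s: 14.6
position: [0.5208, -0.0676, 0.3928]
tool_rot: [[0.999, -0.036, -0.001], [-0.036, -0.999, -0.001], [-0.001, 0.001, -1.0]]
contact_force: [0.4, 1.3, -0.1]
finger_gap: 0.0552
finger_force: 0.0
```

>>> step_arm([
  [0,-0.5,0,0,0.6],
  [0,-1,0,0,0.6],
  [0,-1,0,0,0.6],
])

```text
time_s: 14.9
position: [0.5208, -0.1673, 0.3927]
tool_rot: [[0.999, -0.036, -0.001], [-0.036, -0.999, -0.0], [-0.001, 0.0, -1.0]]
contact_force: [-0.1, 0.4, 0.6]
finger_gap: 0.0547
finger_force: 0.0
```

>>> step_arm([
  [0,-0.5,0,0,0.6],
  [0,-1,0,0,0.6],
  [0,-1,0,0,0.6],
])

```text
time_s: 15.2
position: [0.5208, -0.267, 0.3925]
tool_rot: [[0.999, -0.035, -0.001], [-0.035, -0.999, -0.0], [-0.001, 0.0, -1.0]]
contact_force: [0.2, 1.4, -1.0]
finger_gap: 0.0546
finger_force: 0.0
```

>>> step_arm([
  [0,-0.5,0,0,0.6],
  [0,-1,0,0,0.6],
  [0,-1,0,0,0.6],
])

```text
time_s: 15.5
position: [0.5208, -0.3669, 0.3923]
tool_rot: [[0.999, -0.035, -0.001], [-0.035, -0.999, 0.0], [-0.001, -0.0, -1.0]]
contact_force: [-0.7, 0.8, 0.4]
finger_gap: 0.0549
finger_force: 0.0
```

>>> step_arm([
  [0,-0.48,-0.3,0,0.6],
  [0,-0.48,-0.6,0,0.6],
  [0,-0.48,-0.6,0,0.6],
  [0,-0.48,-0.6,0,0.6],
])

```text
time_s: 15.9
position: [0.5208, -0.4104, 0.3335]
tool_rot: [[0.999, -0.032, -0.001], [-0.032, -0.999, 0.001], [-0.001, -0.001, -1.0]]
contact_force: [0.3, 0.7, 1.1]
finger_gap: 0.0547
finger_force: 0.0
```

```bash
python3 - <<'E'
from h import *
o=ctrl.get_obs(); print(o['position'],o['tool_rot'],o['q'],o['finger_gap'])
k=cal('wrist'); i,d=ctrl.capture('wrist'); np.savez('wrist7.npz',im=i,d=d); cv2.imwrite('pics/w7.png',i)
X=pts('wrist',d,k); h=cv2.cvtColor(i,cv2.COLOR_BGR2HSV)
for x in(.45,.47,.49,.51,.53):
    m=(abs(X[...,0]-x)<.006)&(abs(X[...,1]+.412)<.03)&(X[...,2]>.13)&(X[...,2]<.26); q=X[m]
    if len(q)>5: print(x,len(q),np.percentile(q[:,1],[1,99]).round(4),np.percentile(q[:,0]+q[:,2],[90,98]).round(4)-.0184)
E
```

```text
[ 0.52078019 -0.41038884  0.33348537] [[ 9.99493527e-01 -3.18088947e-02 -9.40292068e-04]
 [-3.18078125e-02 -9.99493348e-01  1.14430765e-03]
 [-9.76214829e-04 -1.11381945e-03 -9.99998903e-01]] [-7.02653337e-01  2.08334393e-01  1.72838769e+00  2.84269568e-04
  1.20632765e+00  8.99855205e-01] 0.05472325200268295
0.45 95 [-0.4274 -0.4016] [0.6663 0.6671]
0.47 298 [-0.4285 -0.402 ] [0.6743 0.6753]
0.49 266 [-0.4287 -0.4037] [0.6764 0.6777]
0.51 224 [-0.4303 -0.4055] [0.6778 0.679 ]
0.53 210 [-0.4315 -0.4061] [0.6808 0.6818]
```

View pics/w7.png

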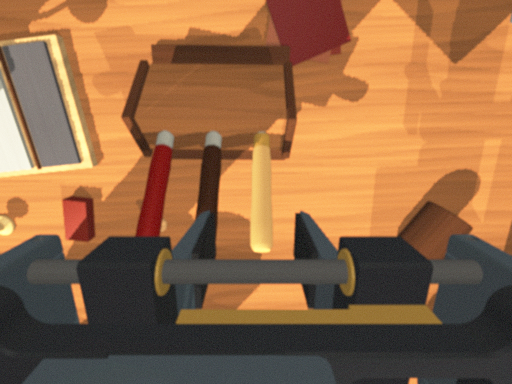

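The wrist view shows the pale gouge at (262,190), between the open fingers, with the dark brown handle at (208,180) and the dark red one at (155,190) to the left. The gouge axis is at y≈-0.417. Descending.

>>> step_arm([
  [-0.03,-0.066,-0.3,-0.01,0.6],
  [-0.03,-0.066,-0.7,-0.01,0.6],
  [-0.03,-0.066,-1,-0.01,0.6],
  [-0.03,-0.066,-1,-0.01,0.6],
])

```text
time_s: 16.35
position: [0.5167, -0.4163, 0.2316]
tool_rot: [[0.999, -0.039, -0.003], [-0.039, -0.999, 0.003], [-0.003, -0.002, -1.0]]
contact_force: [-0.5, 0.1, -0.6]
finger_gap: 0.0544
finger_force: 0.0
```

>>> step_arm([
  [0,0,-0.3,0,0.6],
  [0,0,-0.6,0,0.6],
  [0,0,-0.8,0,0.6],
  [0,0,-0.9,0,0.6],
  [0,0,-0.9,0,0.6],
  [0,0,-0.9,0,0.6],
])

```text
time_s: 16.95
position: [0.5182, -0.4187, 0.1457]
tool_rot: [[0.999, -0.04, 0.002], [-0.04, -0.999, -0.002], [0.002, 0.001, -1.0]]
contact_force: [-0.3, -0.2, 0.2]
finger_gap: 0.0546
finger_force: 0.0
```

>>> step_arm([
  [0,0,0,0,0.5],
  [0,0,0,0,0.4],
  [0,0,0,0,0.3],
  [0,0,0,0,0.2],
  [0,0,0,0,0.1],
  [0,0,0,0,0],
  [0,0,0,0,0],
  [0,0,0,0,0],
  [0,0,0,0,0],
], newtons=40)

```text
time_s: 17.85
position: [0.5173, -0.4183, 0.1438]
tool_rot: [[0.999, -0.04, 0.0], [-0.04, -0.999, -0.0], [0.0, 0.0, -1.0]]
contact_force: [-1.4, -1.7, 3.8]
finger_gap: 0.0254
finger_force: 40.0
```

Gripped: gap 25 mm at 40 N. Drawing it out along its axis.

>>> step_arm([
  [-0.1,0.003,0.1,0,0],
  [-0.25,0.008,0.25,0,0],
  [-0.4,0.012,0.4,0,0],
  [-0.55,0.016,0.55,0,0],
  [-0.7,0.02,0.7,0,0],
  [-0.75,0.022,0.75,0,0],
  [-0.75,0.022,0.75,0,0],
])

```text
time_s: 18.55
position: [0.4419, -0.4159, 0.2189]
tool_rot: [[0.999, -0.041, 0.0], [-0.041, -0.999, -0.0], [0.0, 0.0, -1.0]]
contact_force: [0.0, 0.4, -2.5]
finger_gap: 0.0254
finger_force: 40.0
```

>>> step_arm([
  [0,0,0.4,0,0],
  [0,0,0.8,0,0],
  [0,0,1,0,0],
  [0,0,1,0,0],
])

```text
time_s: 18.95
position: [0.4435, -0.4166, 0.3207]
tool_rot: [[0.999, -0.04, 0.003], [-0.04, -0.999, -0.003], [0.003, 0.002, -1.0]]
contact_force: [0.3, -0.8, -1.7]
finger_gap: 0.0254
finger_force: 40.0
```

```bash
cat > g.py <<'E'
from h import *
def meas(tag,names=('scene','top')):
    o=ctrl.get_obs(); P=np.array(o['position']); R=np.array(o['tool_rot']); G=P-R[:,2]*.0188; print(o['time_s'],'grasp',G.round(4),'F',np.round(o['contact_force'],1),'gap',o['finger_gap'])
    for n in names:
        k=cal(n); i,d=ctrl.capture(n); np.savez(tag+n+'.npz',im=i,d=d); cv2.imwrite(f'pics/{tag}{n}.png',i); X=pts(n,d,k)
        Y=(X-G)@np.c_[R[:,0],-R[:,1],-R[:,2]]  # x fwd, y left, z up
        m=(abs(Y[...,1])<.02)&(np.abs(Y[...,2])<.2)
        f=m&(Y[...,0]>.04)&(Y[...,0]<.2)&(X[...,2]>.03)&(Y[...,2]<.05); q=Y[f]
        print(n,len(q))
        for s in np.arange(.045,.2,.015):
            w=q[abs(q[:,0]-s)<.0075]
            if len(w)>2: print('  fwd %.3f n%d z %s y %s'%(s,len(w),np.percentile(w[:,2],[5,50,95]).round(4),np.percentile(w[:,1],[5,50,95]).round(4)))
E
python3 - <<'E'
from g import *
meas('g1')
a=cv2.imread('pics/g1scene.png')[60:240,40:240]; cv2.imwrite('pics/g1c.png',cv2.resize(a,None,fx=3,fy=3,interpolation=cv2.INTER_CUBIC))
E
```

```text
18.95 grasp [ 0.4435 -0.4166  0.3395] F [ 0.3 -0.8 -1.7] gap 0.02543935197374189
scene 163
  fwd 0.045 n34 z [-0.0451 -0.032  -0.0221] y [-0.0034  0.007   0.0134]
  fwd 0.060 n33 z [-0.0584 -0.0474 -0.035 ] y [-0.0015  0.0047  0.0109]
  fwd 0.075 n25 z [-0.0697 -0.0624 -0.0533] y [-0.0004  0.005   0.0089]
  fwd 0.090 n22 z [-0.085  -0.0749 -0.0691] y [-0.0015  0.0041  0.0091]
  fwd 0.105 n25 z [-0.0973 -0.0885 -0.0801] y [-0.0007  0.0044  0.0094]
  fwd 0.120 n21 z [-0.1115 -0.1016 -0.0957] y [-0.0028  0.0045  0.0087]
  fwd 0.150 n3 z [-0.1986 -0.198  -0.1976] y [-0.0146 -0.0038  0.0113]
top 117
  fwd 0.045 n18 z [-0.0388 -0.0326 -0.0265] y [-0.0031  0.0073  0.0132]
  fwd 0.060 n19 z [-0.0576 -0.0486 -0.0364] y [-0.0013  0.006   0.0089]
  fwd 0.075 n22 z [-0.0745 -0.0647 -0.0558] y [-0.0008  0.0057  0.008 ]
  fwd 0.090 n18 z [-0.0844 -0.0791 -0.0705] y [0.0004 0.0054 0.0091]
  fwd 0.105 n18 z [-0.1011 -0.0893 -0.0809] y [-0.0017  0.0057  0.0091]
  fwd 0.120 n11 z [-0.1093 -0.1012 -0.0926] y [0.0004 0.0062 0.0074]
  fwd 0.150 n10 z [-0.1997 -0.1975 -0.1947] y [-0.0152  0.0002  0.0136]
```

View pics/g1c.png

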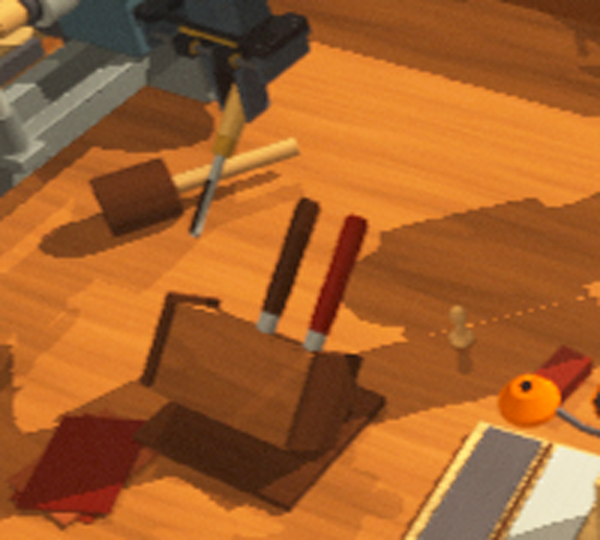

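The gouge is out, held at about 42° blade-down, tip at crop (195,232). The tool can only yaw, so the gouge has to be levelled by pivoting it in the grip. I'll rest the blade on the empty crate's flat -x rim (fixed, 130 mm high) and lower the handle until the bar lies flat. Carrying it there, high over the lamp.

>>> step_arm([
  [0.1,0.1,0.4,0.03,0],
  [0.3,0.4,0.8,0.06,0],
  [0.4,0.7,0.8,0.1,0],
  [0.4,1,0.8,0.1,0],
])

```text
time_s: 19.45
position: [0.4832, -0.3146, 0.3973]
tool_rot: [[0.999, 0.04, -0.001], [0.04, -0.999, 0.001], [-0.001, -0.001, -1.0]]
contact_force: [-1.5, 0.1, -1.7]
finger_gap: 0.0253
finger_force: 40.0
```

>>> step_arm([
  [0,0.3,0,0,0],
  [0,0.65,0,0,0],
  [0,1,0,0,0],
])

```text
time_s: 19.75
position: [0.4817, -0.2143, 0.3959]
tool_rot: [[0.999, 0.038, -0.003], [0.038, -0.999, 0.002], [-0.003, -0.002, -1.0]]
contact_force: [0.1, -0.1, -1.9]
finger_gap: 0.0255
finger_force: 40.0
```

>>> step_arm([
  [0,0.35,0,0,0],
  [0,0.7,0,0,0],
  [0,1,0,0,0],
])

```text
time_s: 20.05
position: [0.4815, -0.1141, 0.3961]
tool_rot: [[0.999, 0.039, -0.003], [0.039, -0.999, 0.001], [-0.003, -0.001, -1.0]]
contact_force: [0.9, -0.5, -2.1]
finger_gap: 0.0253
finger_force: 40.0
```

>>> step_arm([
  [0,0.35,0,0,0],
  [0,0.7,0,0,0],
  [0,1,0,0,0],
])

```text
time_s: 20.35
position: [0.4815, -0.0142, 0.3962]
tool_rot: [[0.999, 0.039, -0.003], [0.039, -0.999, 0.0], [-0.003, -0.001, -1.0]]
contact_force: [0.3, -0.8, -2.8]
finger_gap: 0.0253
finger_force: 40.0
```

>>> step_arm([
  [0,0.35,0,0,0],
  [0,0.7,0,0,0],
  [0,1,0,0,0],
])

```text
time_s: 20.65
position: [0.4815, 0.0858, 0.3962]
tool_rot: [[0.999, 0.039, -0.003], [0.039, -0.999, -0.0], [-0.003, 0.0, -1.0]]
contact_force: [0.5, -0.5, -1.6]
finger_gap: 0.0254
finger_force: 40.0
```

>>> step_arm([
  [0,0.35,0,0,0],
  [0,0.7,0,0,0],
  [0,1,0,0,0],
])

```text
time_s: 20.95
position: [0.4814, 0.1858, 0.396]
tool_rot: [[0.999, 0.039, -0.003], [0.039, -0.999, -0.001], [-0.003, 0.001, -1.0]]
contact_force: [-0.9, 0.3, -1.1]
finger_gap: 0.0252
finger_force: 40.0
```

>>> step_arm([
  [-0.2,0.35,0,0,0],
  [-0.4,0.7,0,0,0],
  [-0.5,1,0,0,0],
])

```text
time_s: 21.25
position: [0.4303, 0.2855, 0.3961]
tool_rot: [[0.999, 0.039, -0.003], [0.039, -0.999, -0.002], [-0.003, 0.001, -1.0]]
contact_force: [0.3, -0.8, -2.0]
finger_gap: 0.0254
finger_force: 40.0
```

>>> step_arm([
  [-0.2,0.2,-0.2,0,0],
  [-0.36,0.35,-0.6,0,0],
  [-0.36,0.37,-1,0,0],
  [-0.36,0.37,-1,0,0],
  [-0.36,0.37,-1,0,0],
])

```text
time_s: 21.75
position: [0.3959, 0.3208, 0.2979]
tool_rot: [[0.999, 0.038, -0.002], [0.038, -0.999, -0.002], [-0.002, 0.002, -1.0]]
contact_force: [0.6, 1.3, -0.6]
finger_gap: 0.0253
finger_force: 40.0
```

```bash
python3 - <<'E'
from g import *
meas('g2',('scene','top'))
print(ctrl.get_obs()['tool_rot'])
X=np.load('topW.npy'); m=(X[...,2]>.02)&(X[...,2]<.12)&(X[...,0]>.28)&(X[...,0]<.46)&(X[...,1]>.2)&(X[...,1]<.45); p=X[m]; print(p.min(0),p.max(0))
X=pts('top',np.load('g2top.npz')['d'])
for lo,hi in((.25,.30),(.34,.39)):
    m=(abs(X[...,2]-.13)<.008)&(X[...,1]>lo)&(X[...,1]<hi)&(X[...,0]<.52)&(X[...,0]>.44); p=X[m]; print('-x rim',len(p),p.min(0),p.max(0))
E
```

```text
21.75 grasp [0.396  0.3209 0.3167] F [ 0.6  1.3 -0.6] gap 0.025250263299282455
scene 275
  fwd 0.045 n51 z [-0.0399 -0.0298 -0.0188] y [-0.0075  0.0032  0.0123]
  fwd 0.060 n38 z [-0.0541 -0.0437 -0.0336] y [-0.004   0.0032  0.0087]
  fwd 0.075 n44 z [-0.1904 -0.0645 -0.0518] y [-0.0136  0.0015  0.0161]
  fwd 0.090 n90 z [-0.1984 -0.1872 -0.0684] y [-0.0163  0.0014  0.0162]
  fwd 0.105 n29 z [-0.0954 -0.0869 -0.0791] y [-0.0037  0.002   0.0063]
  fwd 0.120 n23 z [-0.1079 -0.1012 -0.0913] y [-0.0027  0.0016  0.0054]
top 91
  fwd 0.075 n30 z [-0.196  -0.1842 -0.0569] y [-0.018  -0.0036  0.0068]
  fwd 0.090 n37 z [-0.1889 -0.0766 -0.065 ] y [-0.0168 -0.0002  0.0074]
  fwd 0.105 n14 z [-0.0915 -0.082  -0.0762] y [-0.0021  0.0015  0.0071]
  fwd 0.120 n10 z [-0.1078 -0.097  -0.0869] y [-0.0014  0.0018  0.0054]
[[ 9.99283552e-01  3.78273715e-02  1.21390673e-03]
 [ 3.78263366e-02 -9.99283954e-01  8.64451033e-04]
 [ 1.24573743e-03 -8.17914054e-04 -9.99998890e-01]]
[0.2814234  0.20176045 0.02014549] [0.44911272 0.44829678 0.06819462]
-x rim 96 [0.47255563 0.25002158 0.12237261] [0.51763037 0.2981776  0.13799641]
-x rim 36 [0.47739086 0.37948276 0.12236356] [0.51845075 0.38989399 0.13758528]
```

The gouge lines up over the -x rim (x 0.470–0.485). Lowering it onto the rim at reduced grip so it pivots.

>>> step_arm([
  [0,0,-0.3,0,0],
  [0,0,-0.6,0,0],
  [0,0,-0.8,0,0],
  [0,0,-0.9,0,0],
  [0,0,-0.9,0,0],
], newtons=22)

```text
time_s: 22.35
position: [0.3966, 0.321, 0.2088]
tool_rot: [[0.999, 0.038, -0.0], [0.038, -0.999, -0.0], [-0.0, 0.0, -1.0]]
contact_force: [0.8, -0.5, -1.2]
finger_gap: 0.0256
finger_force: 22.0
```

>>> step_arm([
  [0,0,-0.05,0,0],
  [0,0,-0.1,0,0],
  [0,0,-0.15,0,0],
  [0,0,-0.2,0,0],
  [0,0,-0.25,0,0],
])

```text
time_s: 22.85
position: [0.3966, 0.3214, 0.1836]
tool_rot: [[0.999, 0.038, 0.001], [0.038, -0.999, 0.001], [0.001, -0.001, -1.0]]
contact_force: [-0.1, 0.1, 2.4]
finger_gap: 0.0252
finger_force: 22.0
```

```bash
python3 - <<'E'
from g import *
meas('g3',('scene',))
E
```

```text
22.85 grasp [0.3966 0.3214 0.2024] F [-0.1  0.1  2.4] gap 0.02518570278978849
scene 652
  fwd 0.045 n36 z [-0.0328 -0.0243 -0.0156] y [-0.0072  0.0029  0.0122]
  fwd 0.060 n42 z [-0.0461 -0.0345 -0.0256] y [-0.0061  0.0029  0.0109]
  fwd 0.075 n34 z [-0.0757 -0.0537 -0.044 ] y [-0.0139  0.0025  0.0164]
  fwd 0.090 n223 z [-0.1693 -0.1152 -0.0614] y [-0.0183  0.0036  0.0181]
  fwd 0.105 n32 z [-0.17   -0.074  -0.0652] y [-0.0137  0.0021  0.0075]
  fwd 0.120 n59 z [-0.171  -0.1665 -0.0792] y [-0.016   0.0028  0.0172]
  fwd 0.135 n53 z [-0.1713 -0.1671 -0.0862] y [-0.0173  0.001   0.0153]
  fwd 0.150 n43 z [-0.1706 -0.1674 -0.163 ] y [-0.0167  0.0022  0.0184]
  fwd 0.165 n44 z [-0.1702 -0.1681 -0.1641] y [-0.0168  0.0014  0.0173]
  fwd 0.180 n41 z [-0.1715 -0.1677 -0.1642] y [-0.0181 -0.0006  0.0169]
  fwd 0.195 n45 z [-0.171  -0.1679 -0.1637] y [-0.018   0.0027  0.0182]
```

It pivots with about 4 N of contact. Continuing to just above level.

>>> step_arm([
  [0,0,-0.06,0,0],
  [0,0,-0.12,0,0],
  [0,0,-0.18,0,0],
  [0,0,-0.24,0,0],
  [0,0,-0.3,0,0],
  [0,0,-0.36,0,0],
  [0,0,-0.42,0,0],
  [0,0,-0.48,0,0],
  [0,0,-0.54,0,0],
  [0,0,-0.57,0,0],
  [0,0,-0.57,0,0],
])

```text
time_s: 24.0
position: [0.396, 0.321, 0.1261]
tool_rot: [[0.999, 0.038, -0.0], [0.038, -0.999, -0.0], [-0.0, 0.0, -1.0]]
contact_force: [-1.0, 0.1, 0.8]
finger_gap: 0.0253
finger_force: 22.0
```

```bash
python3 - <<'E'
from g import *
meas('g4',('scene','top'))
E
```

```text
24.0 grasp [0.396  0.321  0.1449] F [-1.   0.1  0.8] gap 0.02526802551650416
scene 633
  fwd 0.045 n23 z [-0.0022  0.0042  0.0088] y [-0.0078  0.0014  0.0123]
  fwd 0.060 n29 z [-0.0042  0.0021  0.0064] y [-0.0069  0.005   0.0126]
  fwd 0.075 n44 z [-0.0184 -0.0047  0.004 ] y [-0.0126  0.0043  0.0155]
  fwd 0.090 n204 z [-0.1089 -0.0524 -0.0061] y [-0.0188  0.0049  0.0185]
  fwd 0.105 n17 z [-0.113  -0.0104 -0.0057] y [-0.0126  0.0011  0.0131]
  fwd 0.120 n58 z [-0.1127 -0.108  -0.0065] y [-0.0172  0.0028  0.0168]
  fwd 0.135 n59 z [-0.1131 -0.1089 -0.0081] y [-0.0172  0.0018  0.0175]
  fwd 0.150 n61 z [-0.1125 -0.1097 -0.0099] y [-0.0171  0.0019  0.0166]
  fwd 0.165 n55 z [-0.1131 -0.1093 -0.015 ] y [-0.0182  0.0025  0.0176]
  fwd 0.180 n45 z [-0.1126 -0.1098 -0.1059] y [-0.0175  0.0021  0.0182]
  fwd 0.195 n38 z [-0.1134 -0.1091 -0.1072] y [-0.0189  0.0017  0.0169]
top 320
  fwd 0.075 n21 z [-0.0969 -0.0181 -0.0083] y [-0.0196 -0.0118 -0.0021]
  fwd 0.090 n29 z [-0.0163 -0.0103  0.0008] y [-0.0164 -0.0007  0.016 ]
  fwd 0.105 n27 z [-0.1129 -0.1023 -0.0017] y [-0.0175 -0.0002  0.006 ]
  fwd 0.120 n38 z [-0.1105 -0.1048 -0.0043] y [-0.0165 -0.0013  0.006 ]
  fwd 0.135 n45 z [-0.1092 -0.1038 -0.0035] y [-0.0196 -0.0015  0.0169]
  fwd 0.150 n43 z [-0.1136 -0.1073 -0.0081] y [-0.0164 -0.002   0.0176]
  fwd 0.165 n38 z [-0.1129 -0.1056 -0.0137] y [-0.017  -0.0027  0.0187]
  fwd 0.180 n42 z [-0.1127 -0.1081 -0.1027] y [-0.0176  0.0003  0.018 ]
  fwd 0.195 n37 z [-0.1133 -0.1071 -0.1016] y [-0.0185  0.0029  0.0176]
```

Nearly level: the bar still slopes down about 4°. Lowering the last few millimetres, then lifting clear to measure accurately.

>>> step_arm([
  [0,0,-0.02,0,0],
  [0,0,-0.04,0,0],
  [0,0,-0.05,0,0],
  [0,0,-0.05,0,0],
  [0,0,-0.05,0,0],
])

```text
time_s: 24.6
position: [0.3961, 0.3211, 0.1215]
tool_rot: [[0.999, 0.038, -0.0], [0.038, -0.999, -0.0], [-0.0, 0.0, -1.0]]
contact_force: [-2.3, 0.0, 2.2]
finger_gap: 0.0255
finger_force: 22.0
```

>>> step_arm([
  [0,0,0.15,0,0],
  [0,0,0.4,0,0],
  [0,0,0.8,0,0],
  [0,0,1,0,0],
  [0,0,1,0,0],
], newtons=40)

```text
time_s: 25.1
position: [0.3974, 0.322, 0.2243]
tool_rot: [[0.999, 0.038, 0.004], [0.038, -0.999, 0.003], [0.004, -0.003, -1.0]]
contact_force: [-0.0, 0.6, -2.8]
finger_gap: 0.0249
finger_force: 40.0
```

```bash
cat > lev.py <<'E'
from h import *
# level/tip measurement in gripper frame; average over frames
def lev(names=('scene','top','wrist'),N=3,save=None):
    for n in names:
        A=[]
        for _ in range(N):
            o=ctrl.get_obs(); P=np.array(o['position']); R=np.array(o['tool_rot']); G=P-R[:,2]*.0188
            k=cal(n); i,d=ctrl.capture(n); X=pts(n,d,k)
            Y=(X-G)@np.c_[R[:,0],-R[:,1],-R[:,2]]; h=cv2.cvtColor(i,cv2.COLOR_BGR2HSV)
            m=(abs(Y[...,1])<.018)&(abs(Y[...,2])<.03)&(Y[...,0]>-.13)&(Y[...,0]<.2)
            A.append(np.c_[Y[m],h[m]])
            if save: np.savez(save+n+'.npz',im=i,d=d)
        A=np.vstack(A); print(n,'G',G.round(4),'n',len(A),'maxfwd',np.percentile(A[:,0],[98,99.5,100]).round(4))
        T=[]
        for s in np.arange(-.11,.18,.01):
            w=A[abs(A[:,0]-s)<.005]
            if len(w)>5:
                T.append((s,np.percentile(w[:,2],90),*np.percentile(w[:,1],[3,97]),len(w),*np.median(w[:,3:],0)))
        for t in T: print('  %.3f top %.4f y %.4f %.4f n%d hsv %d %d %d'%t)
        b=np.array([t for t in T if .085<=t[0]<=.15]); 
        if len(b)>2: print('  bar slope deg',np.degrees(np.polyfit(b[:,0],b[:,1],1)[0]).round(2))
        w=A[(A[:,0]>.08)&(A[:,0]<.145)]; 
        if len(w)>10: print('  all-pt slope',np.degrees(np.polyfit(w[:,0],w[:,2],1)[0]).round(2),'yaw',np.degrees(np.polyfit(w[:,0],w[:,1],1)[0]).round(2))
if __name__=='__main__': lev()
E
python3 lev.py
```

```text
scene G [0.396  0.3209 0.2398] n 1144 maxfwd [0.1636 0.1674 0.1686]
  -0.050 top 0.0188 y -0.0101 0.0044 n15 hsv 20 176 234
  -0.040 top 0.0213 y -0.0073 0.0060 n27 hsv 22 159 249
  -0.030 top 0.0155 y -0.0103 0.0005 n9 hsv 19 175 233
  -0.020 top 0.0183 y -0.0101 0.0083 n46 hsv 21 163 247
  -0.010 top 0.0180 y -0.0114 0.0090 n52 hsv 20 163 241
  -0.000 top 0.0175 y -0.0112 0.0105 n65 hsv 17 177 186
  0.010 top 0.0202 y -0.0155 0.0165 n97 hsv 16 175 149
  0.020 top 0.0230 y -0.0176 0.0171 n159 hsv 16 161 118
  0.030 top 0.0122 y -0.0098 0.0140 n65 hsv 17 180 174
  0.040 top 0.0115 y -0.0088 0.0133 n67 hsv 17 181 177
  0.050 top 0.0096 y -0.0083 0.0130 n70 hsv 17 189 167
  0.060 top 0.0078 y -0.0074 0.0122 n54 hsv 17 205 150
  0.070 top 0.0061 y -0.0083 0.0121 n91 hsv 17 203 150
  0.080 top 0.0019 y -0.0037 0.0076 n34 hsv 17 86 136
  0.090 top 0.0010 y -0.0027 0.0075 n32 hsv 18 72 137
  0.100 top 0.0005 y -0.0035 0.0070 n34 hsv 15 102 131
  0.110 top -0.0017 y -0.0027 0.0076 n33 hsv 14 111 92
  0.120 top -0.0012 y -0.0036 0.0070 n36 hsv 14 99 132
  0.130 top -0.0033 y -0.0038 0.0075 n
[... 1387 characters left out ...]
.0129 n2270 hsv 17 145 156
  0.040 top 0.0109 y -0.0102 0.0123 n2246 hsv 17 144 158
  0.050 top 0.0093 y -0.0095 0.0116 n2189 hsv 18 148 151
  0.060 top 0.0075 y -0.0088 0.0109 n2114 hsv 18 171 133
  0.070 top 0.0067 y -0.0093 0.0114 n2035 hsv 18 171 132
  0.080 top 0.0009 y -0.0049 0.0069 n1251 hsv 24 32 119
  0.090 top -0.0001 y -0.0048 0.0068 n1296 hsv 25 32 118
  0.100 top -0.0008 y -0.0047 0.0067 n1329 hsv 25 31 114
  0.110 top -0.0011 y -0.0046 0.0066 n1356 hsv 28 33 85
  0.120 top -0.0020 y -0.0046 0.0065 n1405 hsv 26 33 93
  0.130 top -0.0030 y -0.0045 0.0064 n1421 hsv 26 33 96
  0.140 top -0.0039 y -0.0045 0.0064 n203 hsv 24 35 113
  bar slope deg -4.4
  all-pt slope -4.62 yaw -0.05
```

The residual tilt is -4.8°, and it agrees with the contact geometry: the handle axis was 6 mm too high, and the shoulder is now at 75 mm ahead. Repeating 25 mm further back from the rim and lower, to TCP z≈0.115.

>>> step_arm([
  [-0.25,0,0,0,0],
  [-0.25,0,-0.3,0,0],
  [-0.25,0,-0.6,0,0],
  [-0.25,0,-0.8,0,0],
  [-0.25,0,-0.9,0,0],
  [-0.25,0,-0.9,0,0],
], newtons=25)

```text
time_s: 26.15
position: [0.3707, 0.3207, 0.1305]
tool_rot: [[0.999, 0.038, -0.002], [0.038, -0.999, -0.001], [-0.002, 0.001, -1.0]]
contact_force: [0.1, 0.2, -1.8]
finger_gap: 0.0256
finger_force: 25.0
```

>>> step_arm([
  [0,0,-0.05,0,0],
  [0,0,-0.1,0,0],
  [0,0,-0.13,0,0],
  [0,0,-0.15,0,0],
  [0,0,-0.155,0,0],
  [0,0,-0.155,0,0],
])

```text
time_s: 26.75
position: [0.3713, 0.3213, 0.1162]
tool_rot: [[0.999, 0.038, 0.0], [0.038, -0.999, 0.0], [0.0, -0.0, -1.0]]
contact_force: [-2.7, 0.8, 1.8]
finger_gap: 0.0254
finger_force: 25.0
```

>>> step_arm([
  [0,0,0,0,0],
  [0,0,0.1,0,0],
  [0,0,0.3,0,0],
  [0,0,0.7,0,0],
  [0,0,1,0,0],
  [0,0,1,0,0],
], newtons=40)

```text
time_s: 27.35
position: [0.3728, 0.3223, 0.2204]
tool_rot: [[0.999, 0.038, 0.005], [0.038, -0.999, 0.004], [0.005, -0.004, -1.0]]
contact_force: [0.8, 0.5, -2.6]
finger_gap: 0.0252
finger_force: 40.0
```

```bash
python3 lev.py | grep -v ' -0.0'
```

```text
scene G [0.3712 0.321  0.2353] n 1081 maxfwd [0.1646 0.1678 0.1709]
  bar slope deg -1.28
  all-pt slope -1.24 yaw -0.11
top G [0.3706 0.3206 0.2337] n 320 maxfwd [0.1641 0.1648 0.1656]
  bar slope deg -2.17
  all-pt slope -2.17 yaw -1.59
wrist G [0.3708 0.3208 0.2339] n 30594 maxfwd [0.1298 0.1325 0.1345]
  bar slope deg -0.69
```

Down to about -1.2°. One last press, 2 mm deeper.

>>> step_arm([
  [0,0,-0.4,0,0],
  [0,0,-0.8,0,0],
  [0,0,-0.93,0,0],
  [0,0,-0.93,0,0],
], newtons=25)

```text
time_s: 28.2
position: [0.3702, 0.3204, 0.1216]
tool_rot: [[0.999, 0.038, -0.003], [0.038, -0.999, -0.002], [-0.003, 0.002, -1.0]]
contact_force: [-0.6, 0.1, -0.8]
finger_gap: 0.0253
finger_force: 25.0
```

>>> step_arm([
  [0,0,-0.04,0,0],
  [0,0,-0.07,0,0],
  [0,0,-0.09,0,0],
  [0,0,-0.09,0,0],
  [0,0,-0.09,0,0],
])

```text
time_s: 28.7
position: [0.3718, 0.3216, 0.1148]
tool_rot: [[0.999, 0.039, 0.001], [0.039, -0.999, 0.001], [0.002, -0.001, -1.0]]
contact_force: [2.7, 1.1, 1.9]
finger_gap: 0.0255
finger_force: 25.0
```

>>> step_arm([
  [0,0,0,0,0],
  [0,0,0.1,0,0],
  [0,0,0.3,0,0],
  [0,0,0.7,0,0],
  [0,0,1,0,0],
  [0,0,1,0,0],
], newtons=40)

```text
time_s: 29.3
position: [0.3724, 0.3221, 0.2182]
tool_rot: [[0.999, 0.038, 0.004], [0.038, -0.999, 0.003], [0.004, -0.003, -1.0]]
contact_force: [0.4, 0.6, -2.1]
finger_gap: 0.025
finger_force: 40.0
```

```bash
python3 lev.py
```

```text
scene G [0.3709 0.3209 0.2332] n 1073 maxfwd [0.1652 0.1672 0.169 ]
  -0.060 top 0.0133 y -0.0111 -0.0041 n6 hsv 18 181 221
  -0.050 top 0.0167 y -0.0093 0.0052 n27 hsv 21 169 244
  -0.040 top 0.0182 y -0.0091 0.0028 n12 hsv 20 160 241
  -0.030 top 0.0147 y -0.0100 0.0036 n19 hsv 19 170 230
  -0.020 top 0.0162 y -0.0092 0.0069 n35 hsv 23 158 251
  -0.010 top 0.0194 y -0.0112 0.0096 n54 hsv 19 169 236
  -0.000 top 0.0167 y -0.0113 0.0110 n57 hsv 17 178 174
  0.010 top 0.0203 y -0.0159 0.0161 n86 hsv 16 177 133
  0.020 top 0.0219 y -0.0173 0.0173 n142 hsv 15 164 119
  0.030 top 0.0140 y -0.0095 0.0144 n63 hsv 17 181 170
  0.040 top 0.0144 y -0.0085 0.0137 n64 hsv 17 183 172
  0.050 top 0.0136 y -0.0078 0.0126 n62 hsv 17 189 161
  0.060 top 0.0119 y -0.0083 0.0122 n52 hsv 17 206 149
  0.070 top 0.0115 y -0.0082 0.0124 n90 hsv 17 202 149
  0.080 top 0.0066 y -0.0043 0.0075 n30 hsv 17 73 134
  0.090 top 0.0076 y -0.0025 0.0077 n29 hsv 17 74 135
  0.100 top 0.0058 y -0.0029 0.0076 n29 hsv 15 96 130
  0.110 top 0.0068 y -0.0037 0.0078 n32 hsv 14 109 108
  0.120 top 0.0068 y -0.0027 0.0078 n
[... 1438 characters left out ...]
0.0173 n4070 hsv 18 139 131
  0.030 top 0.0145 y -0.0107 0.0128 n2285 hsv 17 145 152
  0.040 top 0.0136 y -0.0100 0.0121 n2273 hsv 17 145 153
  0.050 top 0.0127 y -0.0094 0.0119 n2262 hsv 18 149 146
  0.060 top 0.0119 y -0.0092 0.0112 n2246 hsv 18 172 128
  0.070 top 0.0116 y -0.0090 0.0110 n2158 hsv 18 171 127
  0.080 top 0.0066 y -0.0046 0.0066 n1314 hsv 24 32 116
  0.090 top 0.0065 y -0.0045 0.0065 n1340 hsv 24 31 115
  0.100 top 0.0065 y -0.0044 0.0069 n1477 hsv 24 32 113
  0.110 top 0.0068 y -0.0043 0.0068 n1562 hsv 28 33 75
  0.120 top 0.0066 y -0.0048 0.0066 n1660 hsv 26 33 107
  0.130 top 0.0063 y -0.0047 0.0065 n1343 hsv 25 34 117
  bar slope deg -0.16
  all-pt slope -0.77 yaw -0.19
```

The gouge is level to about 0.3°, with the edge about 168 mm ahead of the grasp point. Carrying it high past the lamp, down on its -y side, then it goes in underneath.

>>> step_arm([
  [0,0,0.3,0,0],
  [0,0,0.7,0,0],
  [0,0,1,0,0],
])

```text
time_s: 30.05
position: [0.3712, 0.3212, 0.3156]
tool_rot: [[0.999, 0.038, 0.0], [0.038, -0.999, 0.0], [0.0, -0.0, -1.0]]
contact_force: [1.1, 0.3, -2.3]
finger_gap: 0.0256
finger_force: 40.0
```

>>> step_arm([
  [0.05,-0.2,0.2,0,0],
  [0.15,-0.45,0.2,0,0],
  [0.25,-0.75,0.2,0,0],
  [0.3,-1,0.2,0,0],
])

```text
time_s: 30.45
position: [0.4015, 0.2199, 0.3338]
tool_rot: [[0.999, 0.038, -0.0], [0.038, -0.999, -0.0], [-0.0, 0.0, -1.0]]
contact_force: [0.7, -0.4, -0.8]
finger_gap: 0.0253
finger_force: 40.0
```

>>> step_arm([
  [0.1,-0.3,0,0,0],
  [0.25,-0.6,0,0,0],
  [0.4,-1,0,0,0],
])

```text
time_s: 30.75
position: [0.4414, 0.1202, 0.3338]
tool_rot: [[0.999, 0.039, -0.0], [0.039, -0.999, 0.0], [-0.0, -0.0, -1.0]]
contact_force: [0.8, 1.0, -2.5]
finger_gap: 0.0253
finger_force: 40.0
```

>>> step_arm([
  [0.05,-0.3,0,0,0],
  [0.09,-0.65,0,0,0],
  [0.09,-1,0,0,0],
])

```text
time_s: 31.05
position: [0.4502, 0.0197, 0.3337]
tool_rot: [[0.999, 0.038, -0.001], [0.038, -0.999, -0.0], [-0.001, 0.0, -1.0]]
contact_force: [0.1, 1.4, -1.9]
finger_gap: 0.0249
finger_force: 40.0
```

>>> step_arm([
  [0,-0.3,0,0,0],
  [0,-0.6,0,0,0],
  [0,-0.8,0,0,0],
  [0,-0.91,0,0,0],
  [0,-0.91,0,0,0],
])

```text
time_s: 31.55
position: [0.4501, -0.0706, 0.3337]
tool_rot: [[0.999, 0.037, -0.001], [0.037, -0.999, 0.0], [-0.001, -0.0, -1.0]]
contact_force: [0.4, -0.3, -1.8]
finger_gap: 0.0249
finger_force: 40.0
```

>>> step_arm([
  [0,0,-0.3,0,0],
  [0,0,-0.6,0,0],
  [0,0,-1,0,0],
])

```text
time_s: 31.85
position: [0.451, -0.0691, 0.234]
tool_rot: [[0.999, 0.039, 0.003], [0.039, -0.999, -0.0], [0.003, 0.0, -1.0]]
contact_force: [1.1, -0.2, -2.8]
finger_gap: 0.0255
finger_force: 40.0
```

>>> step_arm([
  [0,0,-0.35,0,0],
  [0,0,-0.7,0,0],
  [0,0,-1,0,0],
  [0,0,-1,0,0],
])

```text
time_s: 32.25
position: [0.4478, -0.0685, 0.1309]
tool_rot: [[0.999, 0.039, -0.006], [0.039, -0.999, 0.001], [-0.006, -0.002, -1.0]]
contact_force: [-0.2, 0.3, -1.1]
finger_gap: 0.0256
finger_force: 40.0
```

```bash
python3 - <<'E'
from h import *
from lev import lev
lev(('scene','top','wrist'),2,'g6')
print(ctrl.get_obs()['position'],ctrl.get_obs()['contact_force'])
k=cal('wrist')
for n in('scene','top','wrist'):
    D=np.load('g6'+n+'.npz'); X=pts(n,D['d']); h=cv2.cvtColor(D['im'],cv2.COLOR_BGR2HSV)
    m=(h[...,0]<14)&(h[...,1]>180)&(h[...,2]>100)&(X[...,2]>.2)&(X[...,2]<.25)&(X[...,1]<.08)&(X[...,1]>-.03)&(abs(X[...,0]-.62)<.06)
    kk,l,st,c=cv2.connectedComponentsWithStats(m.astype(np.uint8)); 
    if kk<2: print(n,'no head'); continue
    p=X[l==1+np.argmax(st[1:,4])]; print(n,'head',len(p),np.percentile(p,[1,99],axis=0).round(4).tolist(),'mid',(np.percentile(p,[1,99],axis=0).mean(0)).round(4))
    # circle through dome outline in a horizontal band
    q=p[p[:,2]<.232]; b=np.linalg.lstsq(np.c_[2*q[:,:2],np.ones(len(q))],(q[:,:2]**2).sum(1),rcond=None)[0]; print('   circ',b[:2],np.sqrt(b[2]+b[:2]@b[:2]))
E
```

```text
scene G [ 0.4493 -0.0689  0.1519] n 551 maxfwd [0.1645 0.1676 0.1694]
  -0.050 top 0.0054 y 0.0139 0.0151 n6 hsv 15 167 106
  -0.010 top 0.0227 y -0.0133 -0.0017 n14 hsv 16 151 81
  -0.000 top 0.0253 y -0.0127 0.0030 n27 hsv 16 172 129
  0.010 top 0.0218 y -0.0158 0.0158 n48 hsv 15 165 112
  0.020 top 0.0237 y -0.0169 0.0171 n75 hsv 16 170 117
  0.030 top 0.0149 y -0.0070 0.0153 n38 hsv 17 182 165
  0.040 top 0.0139 y -0.0053 0.0147 n40 hsv 17 181 167
  0.050 top 0.0111 y -0.0079 0.0132 n34 hsv 17 185 155
  0.060 top 0.0122 y -0.0041 0.0124 n34 hsv 17 206 144
  0.070 top 0.0117 y -0.0073 0.0133 n44 hsv 17 203 143
  0.080 top 0.0075 y -0.0013 0.0103 n23 hsv 17 93 130
  0.090 top 0.0071 y -0.0048 0.0082 n18 hsv 17 70 130
  0.100 top 0.0077 y -0.0003 0.0092 n17 hsv 16 89 124
  0.110 top 0.0070 y -0.0028 0.0071 n18 hsv 15 97 94
  0.120 top 0.0083 y -0.0002 0.0097 n22 hsv 18 73 184
  0.130 top 0.0066 y -0.0003 0.0077 n19 hsv 19 67 184
  0.140 top 0.0053 y -0.0008 0.0085 n18 hsv 19 65 183
  0.150 top 0.0046 y -0.0002 0.0080 n20 hsv 16 74 178
  0.160 top 0.0063 y -0.0018 0.0087 n23 hsv 15 8
[... 1534 characters left out ...]
p 0.0065 y -0.0045 0.0065 n888 hsv 24 31 120
  0.100 top 0.0065 y -0.0044 0.0069 n980 hsv 25 31 116
  0.110 top 0.0068 y -0.0044 0.0068 n1050 hsv 28 32 82
  0.120 top 0.0065 y -0.0048 0.0066 n1104 hsv 25 32 111
  0.130 top 0.0064 y -0.0047 0.0065 n896 hsv 25 33 125
  bar slope deg -0.11
  all-pt slope -0.79 yaw -0.15
[ 0.45122236 -0.06993195  0.13559161] [-0.30467223  0.68389841 -2.17361252]
scene head 118 [[0.6131, 0.003, 0.2047], [0.6477, 0.0619, 0.2325]] mid [0.6304 0.0324 0.2186]
   circ [0.61924035 0.03423353] 0.02467158812508776
top head 225 [[0.5882, 0.0045, 0.2165], [0.6414, 0.0595, 0.2417]] mid [0.6148 0.032  0.2291]
   circ [0.6135567  0.03176516] 0.024132481295812816
wrist no head
```

Lamp head centre is (0.617, 0.032) and the edge is in line. Moving under it: +94 mm in y and -30 mm in z, down first.

>>> step_arm([
  [0,0,-0.2,0,0],
  [0,0.1,-0.3,0,0],
  [0,0.3,-0.3,0,0],
  [0,0.55,-0.3,0,0],
  [0,0.75,-0.3,0,0],
  [0,0.88,-0.3,0,0],
  [0,0.94,-0.3,0,0],
  [0,0.94,-0.3,0,0],
  [0,0.94,-0.3,0,0],
  [0,0.94,-0.3,0,0],
])

```text
time_s: 33.55
position: [0.4502, 0.0236, 0.1041]
tool_rot: [[0.999, 0.038, 0.0], [0.038, -0.999, -0.0], [0.0, 0.0, -1.0]]
contact_force: [0.4, 0.5, -2.3]
finger_gap: 0.0253
finger_force: 40.0
```

```bash
python3 - <<'E'
from h import *
o=ctrl.get_obs(); P=np.array(o['position']);R=np.array(o['tool_rot']);G=P-R[:,2]*.0188
print(o['time_s'],G.round(4),R.round(3).tolist(),o['contact_force'],o['finger_gap'],o['finger_force'])
print('tip est',(G+.168*R[:,0]+[0,.001,.001]).round(4))
for n in('wrist','scene','top'):
    k=cal(n); i,d=ctrl.capture(n); X=pts(n,d,k); Y=(X-G)@np.c_[R[:,0],-R[:,1],-R[:,2]]; h=cv2.cvtColor(i,cv2.COLOR_BGR2HSV)
    m=(abs(Y[...,1])<.008)&(abs(Y[...,2])<.012)&(Y[...,0]>.085)&(Y[...,0]<.175); p=np.c_[Y[m],h[m]]
    print(n,len(p),'maxfwd',p[:,0].max().round(4),'slope',np.degrees(np.polyfit(p[:,0],p[:,2],1)[0]).round(2))
    for a,b in((.085,.105),(.11,.135),(.14,.165)):
        w=p[(p[:,0]>a)&(p[:,0]<b)]
        print('  ',a,[(round(y*1e3),len(w[abs(w[:,1]-y)<.001]),int(np.median(w[abs(w[:,1]-y)<.001][:,5])),round(1e3*np.median(w[abs(w[:,1]-y)<.001][:,2]),1)) for y in np.arange(-.006,.009,.002) if (abs(w[:,1]-y)<.001).sum()>3])
    if n!='wrist':
        m=(h[...,0]<14)&(h[...,1]>180)&(h[...,2]>100)&(X[...,2]>.2)&(X[...,2]<.25)&(X[...,1]<.08)&(X[...,1]>-.03)&(abs(X[...,0]-.62)<.06); q=X[m]; print('  head',len(q),np.percentile(q,[1,99],axis=0).mean(0).round(4))
        Z=np.load(n+'6.npz')['im'].astype(int); df=(np.abs(Z-i).sum(2)>120); W0=pts(n,np.load(n+'6.npz')['d'])
        for nm,(x,y) in dict(skew=(.51,-.345),scraper=(.51,-.277)).items():
            b=(abs(W0[...,0]-x)<.04)&(abs(W0[...,1]-y)<.015)&(W0[...,2]>.14); print('  ',nm,'changed',df[b].mean().round(2))
E
```

```text
33.55 [0.4502 0.0236 0.1229] [[0.999, 0.038, 0.0], [0.038, -0.999, -0.0], [0.0, 0.0, -1.0]] [ 0.36007214  0.45433729 -2.26753293] 0.025310477060123387 39.999014139175415
tip est [0.6181 0.0309 0.1239]
wrist 2462 maxfwd 0.1352 slope -0.89
   0.085 [(-4, 122, 120, np.float64(3.0)), (-2, 163, 121, np.float64(5.1)), (0, 168, 128, np.float64(6.0)), (2, 172, 127, np.float64(6.0)), (4, 169, 118, np.float64(5.2)), (6, 142, 114, np.float64(3.2)), (8, 8, 173, np.float64(0.7))]
   0.11 [(-4, 204, 138, np.float64(2.4)), (-2, 211, 123, np.float64(5.0)), (0, 211, 43, np.float64(6.0)), (2, 210, 43, np.float64(6.0)), (4, 215, 70, np.float64(5.6)), (6, 214, 212, np.float64(2.9)), (8, 4, 217, np.float64(-1.0))]
   0.14 []
scene 69 maxfwd 0.1675 slope -2.34
   0.085 []
   0.11 [(0, 5, 85, np.float64(5.0)), (6, 8, 220, np.float64(3.0))]
   0.14 [(2, 6, 92, np.float64(5.3)), (4, 4, 198, np.float64(1.6)), (6, 6, 185, np.float64(0.2))]
  head 121 [0.6271 0.0331 0.2201]
   skew changed 0.0
   scraper changed 0.0
top 49 maxfwd 0.1472 slope -2.9
   0.085 [(0, 5, 120, np.float64(8.2)), (4, 4, 127, np.float64(3.2))]
   0.11 [(-2, 5, 125, np.float64(4.5)), (2, 4, 116, np.float64(9.8)), (6, 7, 155, np.float64(7.5))]
   0.14 []
  head 171 [0.6134 0.0318 0.2292]
   skew changed 0.0
   scraper changed 0.0
```

The flute's dark groove is centred on top and the blade is level. The edge is at about (0.618, 0.031, 0.124), against a target of (0.617, 0.032, 0.125), and nothing touches it but the gripper. Handing in.

```bash
python3 -c "
from rig import ctrl
print(ctrl.hand_in())"
```

```text
the job is handed in; nothing more can be done
None
```

The lamp is clipped fully down near the middle of the end board, the gouge is held level, flute up, with its edge about 81 mm below the lamp face and within about 1–2 mm of centre by my measurements, and I handed the job in at about 34 s.

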